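# Make up the soldering kit and the stone-setting kit on their boards

## Robot

A 6-joint arm with a two-finger parallel gripper is mounted at the origin on a cart in front of the work surface, level with it; the furniture and walls round the work are solid. World frame = base frame: x ahead of the robot, y to its left, z up, the work surface at z = 0. Lengths are in m, angles in rad, forces in N, time in s.
With the tool pointing down it reaches from about 0.35 to 0.975 m from the base axis. Payload 4.9 kg.
Tool frame: the origin (TCP) lies on the centre line of the jaws, within the pads' length; the fingertips stand 11 mm ahead of it and the grasp point (between the pads) lies 8 mm behind it; z points along the fingers, y is the direction in which the jaws open and shut (so a half turn about z gives the same grasp; the last joint's range is limited). The gripper opens to 85 mm and grips with 20 to 120 N. Pads are 22 mm wide; open, the fingers measure 114 mm over their backs; the gripper's body (76 mm by 85 mm) begins 54 mm behind the grasp point. The pads swing forward as they close: fully open they stand 13 mm farther back than shut.
Start: joints at [-1.407, 0.053, 1.613, -0, 1.476, -0.119], TCP at [0.174, -0.6, 0.242] pointing down, gripper open.
Joint ranges: [-3.01, 3.01], [-1.01, 2.22], [0.06, 2.58], [-1.02, 4.17], [0.09, 2.62], [-3.14, 3.14]. Speed limits (rad/s): [2.57, 2.57, 3.14, 3.14, 3.14, 3.14].

## Interface

Orientations are given as a rotation vector (axis times angle).
In Python, from station import ctrl gives the robot as it stands.
- The arm moves only by the tool send_rows, never from a script. Its argument "series" is a list of rows, each an object of numbers: "tx", "ty", "tz": the shift along the tool's x, y, z in cm; "wx", "wy", "wz": the turn, a rotation vector about the tool's x, y, z in rad; "jaw": the closure, from 0 (fully open) to 1 (shut). In form: [{"tx": .., "ty": .., "tz": .., "wx": .., "wy": .., "wz": .., "jaw": ..}, ...]. A call has 1 to 5 rows; each row shifts and turns the pose as measured when the row begins, along the tool's axes as they then stand; what a row does not reach is not made up. A row lasts 1/8 s, in which the tool goes at most 62.5 mm and 10.7 degrees, less where a joint would pass 70% of its speed; a pose out of reach is approached as far as the arm can. A call is refused whole if a number of a shift passes 6.25 or a number of a turn 0.188, either way. A call with a gripper value outside its range is refused whole. The fingers move at their own pace and stop on an object; "squeeze" is the grip in N (left out, the last holds). Time passes only in rows, so rows that do not move let the fingers close. It gives the time, the measured TCP pose, the force and the opening at its end, in the units of the state.
- ctrl.get_obs(): the state, without advancing time (a new reading comes with each control period).
- ctrl.get_image(name): name is "scene" or "top" or "wrist"; returns the picture (420x560x3 uint8, red, green, blue); there is no depth.
- ctrl.camera_info(name): a dict with "mtx" (3x3 intrinsics, pixels), "R" (3x3) and "t" (3): a world point X has camera coordinates R X + t. Camera axes: x right, y down, z forward; pixel columns grow to the right and rows downward; lengths in m; the calibration is good to about 2 mm. A picture is of the moment at which its call begins: read the wrist's pose just before it. camera_info takes no time and is no camera call; for the wrist camera it gives the pose at the moment of the call.
- ctrl.finish_job(): hands the job in, once; it reports no verdict.
The state is a dict: "t": time; "q": joint angles; "dq": joint speeds; "effort": joint torques, N m; "tool_pos": TCP position; "tool_rot": TCP orientation; "contact_force": force on the tool from outside, world axes, zero at the start; "wrist_torque": the same for the moment, N m; "opening": finger opening in m.
Only numpy, scipy, OpenCV 4.12 (cv2) and the standard library are available. Lean on these libraries where they do the work, as an engineer would, in place of code of your own. Each camera call takes 0.05 s, during which the arm holds its last target.

## Task

Make up two kits from the stock lying loose on the bench. On the red-edged board goes the soldering kit: the charcoal block flat in the long bay, the copper bezel cup standing upright on the middle of the charcoal block, and the brass burner head standing upright in the round well. On the green-edged board goes the setting kit: the wooden ring clamp lying lengthwise in the long bay and the black loupe standing upright in the round well; leave the polish tin and the needle valve where they are.

Things in the scene. Friction and masses are not known exactly. Their poses are not given: they have to be found in the camera images.
- red_board: Red-edged kit board: dark wood with red painted edges, 216 long (y) x 90 wide (x) x 13 mm, does not move. Origin: centre of underside. Two light cork-floored pockets 7 mm deep (floor 6 mm above origin): long bay 138 (y) x 66 mm (x), centre at y=-29 mm, x=0; round well of 50 mm diameter, centre at y=+73 mm, x=0. Its height off the worktop is 13 mm everywhere else.
- green_board: Green-edged kit board: dark wood with green painted edges, 216 long (y) x 90 wide (x) x 13 mm, does not move. Origin: centre of underside. Two light cork-floored pockets 7 mm deep (floor 6 mm above origin): long bay 138 (y) x 66 mm (x), centre at y=-29 mm, x=0; round well of 50 mm diameter, centre at y=+73 mm, x=0. Its height off the worktop is 13 mm everywhere else.
- charcoal: Black charcoal soldering block bound with wire, 48 (x) x 70 (y) x 28 mm (z), solid flat top at 27 mm, lying flat. Origin: centre of underside, z up. Grasp across the 46 to 48 mm sides (along its x).
- bezel: Small round copper bezel cup, open side up, 24 mm across the rim, about 18 mm across the foot, 13 mm tall. Origin: centre of underside, z up. Grasp across the outside from above, in any direction.
- nozzle: Brass burner head standing upright: hexagon foot 25 mm across and 8 mm tall, above it a tube 19 to 22 mm in diameter, 56 mm tall over all. Origin: centre of underside, z up. Grasp the tube, at least 10 mm above the foot's underside, in any direction.
- clamp: Brown wooden ring clamp with a steel band at the middle, lying: 120 mm long (its y), 24 mm across (its x), 24 mm tall; the wood lies between 2 and 22 mm above the origin (the origin is 2 mm below the surface it lies on), under the middle. Grasp across the middle, along its x.
- eyeglass: Black eye loupe, a short barrel standing on its wide rim: 34 mm diameter at the foot, a little narrower at the top, 30 mm tall. Origin: centre of underside, z up. Grasp across the barrel in any direction.
- tin: Round red polish tin, 62 mm wide, 22 mm tall; other stock, not wanted in either kit. Origin: centre of underside.
- valve: Brass needle valve with a white end, lying, 66 x 32 x 24 mm; other stock, not wanted in either kit. Origin: centre of underside.
There are look-alikes about, which are no part of the job. Leave any blue look-alike of the nozzle alone.

How it is judged:
At the end, for the whole second after the job is handed in: Red board: charcoal flat on the bay floor, bezel upright on it within 14 mm (across) and 20 mm (along) of its centre, burner head upright on the well floor. Green board: clamp lengthwise on the bay floor, loupe upright on the well floor. All at rest; tin and valve not moved 30 mm (x of charcoal in the frame of red_board between -0.013 and 0.013 m and y of charcoal in the frame of red_board between -0.066 and 0.008 m and z of charcoal in the frame of red_board between 0.002 and 0.009 m and angle between each of charcoal, nozzle, eyeglass's own z axis and vertical below 0.1 rad and x of bezel in the frame of charcoal between -0.014 and 0.014 m and y of bezel in the frame of charcoal between -0.02 and 0.02 m and z of bezel in the frame of charcoal between 0.023 and 0.031 m and angle between bezel's own z axis and vertical below 0.15 rad and x of nozzle in the frame of red_board between -0.016 and 0.016 m and y of nozzle in the frame of red_board between 0.057 and 0.089 m and z of nozzle in the frame of red_board between 0.002 and 0.009 m and x of clamp in the frame of green_board between -0.025 and 0.025 m and y of clamp in the frame of green_board between -0.043 and -0.015 m and z of clamp in the frame of green_board between -0.001 and 0.009 m and angle between clamp's own z axis and vertical below 0.3 rad and angle between the y axis of clamp and the y axis of green_board, either way round below 0.5 rad and x of eyeglass in the frame of green_board between -0.012 and 0.012 m and y of eyeglass in the frame of green_board between 0.061 and 0.085 m and z of eyeglass in the frame of green_board between 0.002 and 0.009 m and linear speed of each of charcoal, bezel, nozzle, clamp, eyeglass below 0.01 m/s); the robot touches nothing.
It fails at once if the polish tin was moved by more than 30 mm (distance of tin from where it was at the start of the episode above 0.03 m).
It fails at once if the needle valve was moved by more than 30 mm (distance of valve from where it was at the start of the episode above 0.03 m).
It also fails if it takes over 112 s, if anything falls off the work surface, if the arm or the gripper's body presses on something with over 40 N, if the wrist force passes 120 N, or if a joint passes its speed limit or range.

## Working session

There is one attempt and no reset: what is moved stays moved. The work goes in short steps, Python scripts to look and compute and a tool call to move; the robot and the scene stay as the last step left them, time stands still between calls to the robot, and variables do not carry over. Pictures are saved under pics/ and viewed, and the job is handed in when it is done.

Besides the shell and the picture viewer there is one more tool, called after "Emit:" in YAML: its name, and indented under it one key for each argument. send_rows: Moves the arm, as the interface text tells. Its arguments: {"type":"object","properties":{"series":{"type":"array"},"squeeze":{"type":"number"}},"required":["series"]}

```bash
ls; mkdir -p pics; python3 - <<'E'
from station import ctrl
import cv2,numpy as np
np.set_printoptions(precision=4,suppress=True)
o=ctrl.get_obs();print(o)
for n in("scene","top"):
    im=ctrl.get_image(n);cv2.imwrite(f"pics/{n}0.png",im[:,:,::-1])
    print(n,ctrl.camera_info(n))
E
```

```text
pics
{'t': 0.0, 'q': array([-1.407 ,  0.0533,  1.6143, -0.    ,  1.476 , -0.119 ]), 'dq': array([ 0.0021, -0.0004, -0.002 ,  0.0007, -0.0024,  0.0019]), 'effort': array([ -0.0018, -39.3682, -37.0177,  -0.0003,   0.0069,   0.    ]), 'tool_pos': array([ 0.1743, -0.5996,  0.2411]), 'tool_rot': array([-3.1082, -0.4424,  0.0001]), 'contact_force': array([ 0.0981, -0.2965,  0.6907]), 'wrist_torque': array([-0.0239,  0.0285,  0.018 ]), 'opening': 0.08570415894027983}
scene {'mtx': array([[544.75  ,   0.    , 276.9315],
       [  0.    , 544.75  , 215.1396],
       [  0.    ,   0.    ,   1.    ]]), 'R': array([[-0.534 , -0.8452,  0.0219],
       [-0.4959,  0.292 , -0.8178],
       [ 0.6848, -0.4476, -0.5751]]), 't': array([0.2981, 0.3119, 0.8646])}
top {'mtx': array([[415.9851,   0.    , 277.0904],
       [  0.    , 415.9851, 205.3995],
       [  0.    ,   0.    ,   1.    ]]), 'R': array([[-0.0056, -1.    ,  0.0048],
       [-0.9944,  0.0051, -0.1056],
       [ 0.1056, -0.0054, -0.9944]]), 't': array([-0.0061,  0.5993,  0.8066])}
```

View pics/top0.png

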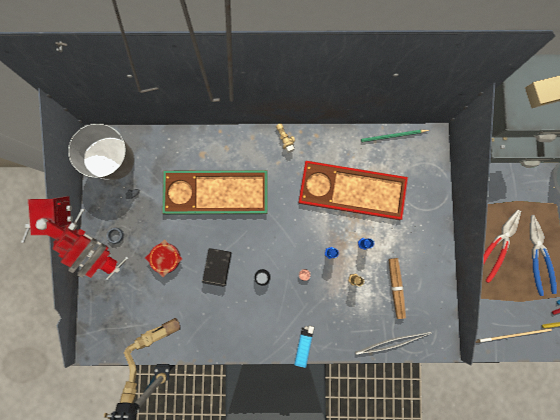

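View pics/scene0.png

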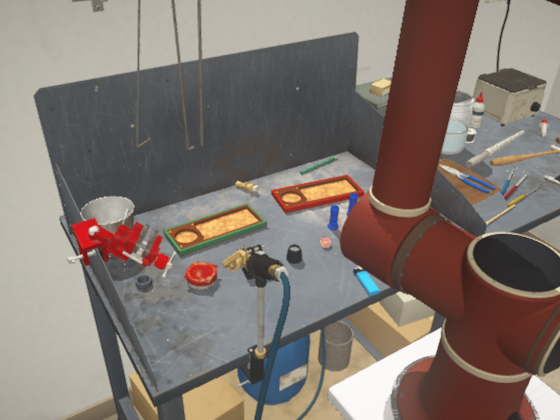

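```bash
cat > h.py <<'E'
from station import ctrl
import cv2,numpy as np
from scipy.spatial.transform import Rotation as Ro
np.set_printoptions(precision=4,suppress=True)
def ray(c,uv):
    d=c["R"].T@np.linalg.inv(c["mtx"])@np.array([uv[0],uv[1],1.]);return -c["R"].T@c["t"],d
def onz(c,uv,z):
    o,d=ray(c,uv);return o+d*(z-o[2])/d[2]
def proj(c,X):
    p=c["mtx"]@(c["R"]@np.array(X)+c["t"]);return p[:2]/p[2]
def tri(obs):
    A=np.zeros((3,3));b=np.zeros(3);L=[]
    for c,uv in obs:
        o,d=ray(c,uv);d/=np.linalg.norm(d);P=np.eye(3)-np.outer(d,d);A+=P;b+=P@o;L.append((o,P))
    X=np.linalg.solve(A,b);return X,[np.linalg.norm(P@(X-o))for o,P in L]
def crop(im,x,y,w,h,k,name):
    c=im[y:y+h,x:x+w];c=cv2.resize(c,None,fx=k,fy=k,interpolation=cv2.INTER_CUBIC)
    c=np.ascontiguousarray(c)
    for i in range(0,w,10):
        if (x+i)%20==0: cv2.putText(c,str(x+i),(i*k,10),0,.35,(255,255,0),1);cv2.line(c,(i*k,12),(i*k,18),(255,255,0),1)
    for j in range(0,h,10):
        if (y+j)%20==0: cv2.putText(c,str(y+j),(0,j*k+4),0,.35,(255,255,0),1);cv2.line(c,(24,j*k),(30,j*k),(255,255,0),1)
    cv2.imwrite("pics/"+name,c)
def snap(name):
    """wrist picture + its camera info"""
    c=ctrl.camera_info("wrist");im=ctrl.get_image("wrist")[:,:,::-1]
    cv2.imwrite(f"pics/{name}.png",im);np.savez(f"pics/{name}.npz",**c);return im,c
def ld(name): return dict(np.load(f"pics/{name}.npz"))
def st():
    o=ctrl.get_obs();R=Ro.from_rotvec(o["tool_rot"]).as_matrix()
    yaw=np.arctan2(R[1,0],R[0,0]) # dir of tool x
    print("t%.2f tcp"%o["t"],o["tool_pos"],"xdir yaw %.3f ydir %.3f tilt %.4f"%(yaw,np.arctan2(R[1,1],R[0,1]),np.arccos(-R[2,2])),"open %.4f"%o["opening"],"F",o["contact_force"],"q",o["q"]);return o,R
def go(target,ydir=None):
    """print remaining shift in tool axes (cm) and wz for jaw axis direction ydir"""
    o,R=st();d=R.T@(np.array(target)-o["tool_pos"])*100
    # desired R: z down, y at ydir
    out={}
    if ydir is None: yd=np.arctan2(R[1,1],R[0,1])
    else:
        yd=ydir;cur=np.arctan2(R[1,1],R[0,1]);yd=cur+((yd-cur+np.pi/2)%np.pi-np.pi/2)
    y=np.array([np.cos(yd),np.sin(yd),0]);z=np.array([0,0,-1.]);x=np.cross(y,z)
    Rt=np.stack([x,y,z],1);w=Ro.from_matrix(R.T@Rt).as_rotvec()
    print("shift cm",d.round(2),"turn",w.round(3))
    return d,w
E
python3 - <<'E'
from h import *
t=cv2.imread("pics/top0.png")
crop(t,150,150,140,150,5,"ctL.png");crop(t,280,150,140,180,4,"ctR.png")
ct=ctrl.camera_info("top")
print(ray(ct,(0,0))[0],ray(ctrl.camera_info("scene"),(0,0))[0])
for n,uv in dict(charcoal=(217,268),loupe=(262,277),bezel=(304,274),nozz=(356,281),clamp=(397,288),tin=(163,258),valve=(286,138),gb=(215,192),rb=(354,190),lighter=(304,346),wallr=(460,350),tw=(395,344)).items(): print(n,onz(ct,uv,0.01))
st(); print(ctrl.camera_info("wrist"))
E
```

```text
[ 0.5108 -0.0048  0.8654] [-0.2782  0.5479  0.7458]
charcoal [0.4742 0.1135 0.01  ]
loupe [0.4556 0.022  0.01  ]
bezel [ 0.4611 -0.0634  0.01  ]
nozz [ 0.4464 -0.1688  0.01  ]
clamp [ 0.4319 -0.2517  0.01  ]
tin [0.495  0.2237 0.01  ]
valve [ 0.7441 -0.029   0.01  ]
gb [0.6302 0.1191 0.01  ]
rb [ 0.633  -0.1695  0.01  ]
lighter [ 0.319  -0.0616  0.01  ]
wallr [ 0.3092 -0.3733  0.01  ]
tw [ 0.3217 -0.2437  0.01  ]
t0.10 tcp [ 0.1743 -0.5996  0.2412] xdir yaw 0.283 ydir -1.288 tilt 0.0019 open 0.0857 F [ 0.0439  0.2738 -0.0615] q [-1.407   0.0533  1.6142 -0.      1.476  -0.119 ]
{'mtx': array([[369.5036,   0.    , 289.7941],
       [  0.    , 369.5036, 216.4577],
       [  0.    ,   0.    ,   1.    ]]), 'R': array([[ 0.2796, -0.9601, -0.002 ],
       [-0.9075, -0.2649,  0.326 ],
       [-0.3135, -0.0894, -0.9454]]), 't': array([-0.6234, -0.0434,  0.38  ])}
```

View pics/ctL.png

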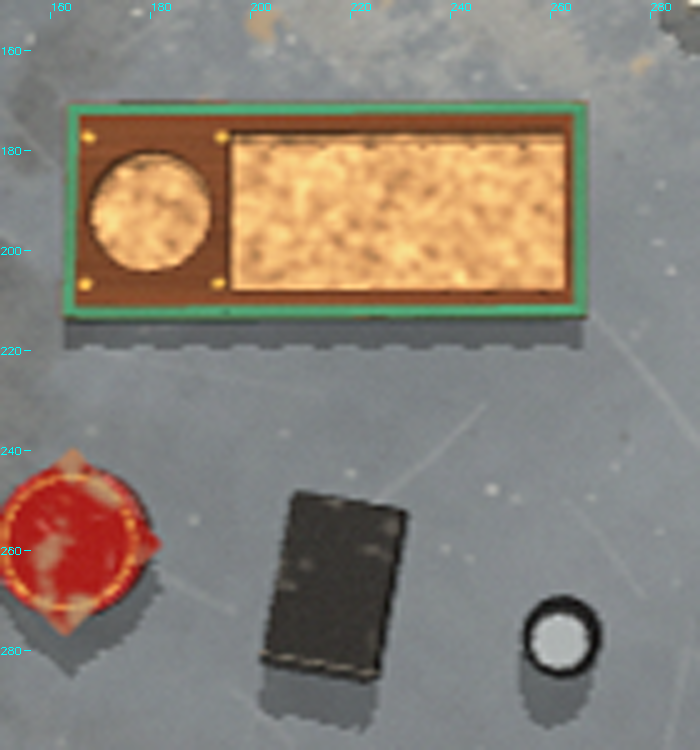

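View pics/ctR.png

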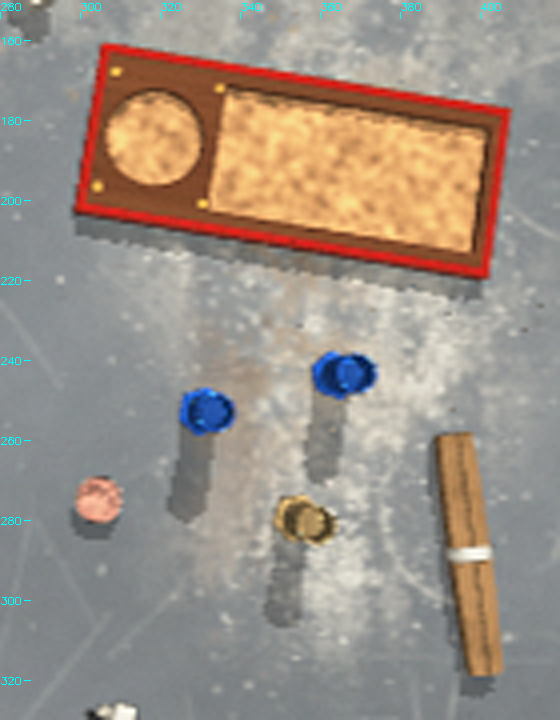

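```bash
python3 - <<'E'
from h import *
c=ctrl.camera_info("wrist");o,R=st();C=-c["R"].T@c["t"]
print("cam pos in tool",R.T@(C-o["tool_pos"]),"cam z in tool",R.T@c["R"][2],"cam x in tool",R.T@c["R"][0])
go([0.42,-0.17,0.36],-np.pi/2)
ct=ctrl.camera_info("top")
# wall tops: 
for uv in [(495,88),(476,362),(448,123),(468,360)]: print(uv,onz(ct,uv,0),onz(ct,uv,.15))
E
```

```text
t0.10 tcp [ 0.1743 -0.5996  0.2412] xdir yaw 0.283 ydir -1.288 tilt 0.0019 open 0.0857 F [ 0.0439  0.2738 -0.0615] q [-1.407   0.0533  1.6142 -0.      1.476  -0.119 ]
cam pos in tool [ 0.0831 -0.0006 -0.1309] cam z in tool [-0.3262  0.0001  0.9453] cam x in tool [0.0005 1.     0.0001]
t0.10 tcp [ 0.1743 -0.5996  0.2412] xdir yaw 0.283 ydir -1.288 tilt 0.0019 open 0.0857 F [ 0.0439  0.2738 -0.0615] q [-1.407   0.0533  1.6142 -0.      1.476  -0.119 ]
shift cm [ 35.58 -34.42 -11.81] turn [-0.002  0.     0.283]
(495, 88) [ 0.8555 -0.4822  0.    ] [ 0.7958 -0.3994  0.15  ]
(476, 362) [ 0.2831 -0.4088  0.    ] [ 0.3226 -0.3387  0.15  ]
(448, 123) [ 0.7782 -0.3765  0.    ] [ 0.7319 -0.3121  0.15  ]
(468, 360) [ 0.2871 -0.3928  0.    ] [ 0.3259 -0.3256  0.15  ]
```

Emit:
send_rows:
  series:
    - {"tx": 1, "ty": 0, "tz": -5, "wz": 0.14}
    - {"tx": 1, "ty": -1, "tz": -5, "wz": 0.14}
    - {"tx": 4.2, "ty": -4.2, "tz": -0.5}
    - {"tx": 4.2, "ty": -4.2, "tz": -0.5}
    - {"tx": 4.2, "ty": -4.2, "tz": 0}

```text
invalid input at $.series[0]: expected keys tx, ty, tz, wx, wy, wz, jaw
```

```bash
python3 -c "
from h import *
go([0.42,-0.17,0.36],-np.pi/2)"
```

```text
t0.10 tcp [ 0.1743 -0.5996  0.2412] xdir yaw 0.283 ydir -1.288 tilt 0.0019 open 0.0857 F [ 0.0439  0.2738 -0.0615] q [-1.407   0.0533  1.6142 -0.      1.476  -0.119 ]
shift cm [ 35.58 -34.42 -11.81] turn [-0.002  0.     0.283]
```

All keys are required.

Emit:
send_rows:
  series:
    - {"tx": 1, "ty": 0, "tz": -5, "wx": 0, "wy": 0, "wz": 0.14, "jaw": 0}
    - {"tx": 1, "ty": -1, "tz": -5, "wx": 0, "wy": 0, "wz": 0.14, "jaw": 0}
    - {"tx": 4.2, "ty": -4.2, "tz": -0.5, "wx": 0, "wy": 0, "wz": 0, "jaw": 0}
    - {"tx": 4.2, "ty": -4.2, "tz": -0.5, "wx": 0, "wy": 0, "wz": 0, "jaw": 0}
    - {"tx": 4.2, "ty": -4.2, "tz": 0, "wx": 0, "wy": 0, "wz": 0, "jaw": 0}

```text
t: 0.72
tool_pos: [0.3202, -0.4585, 0.3511]
tool_rot: [-3.132, 0.023, 0.001]
contact_force: [1.5, -0.1, -0.4]
opening: 0.0856
```

```bash
python3 -c "
from h import *
go([0.42,-0.17,0.36],-np.pi/2)"
```

```text
t0.72 tcp [ 0.3202 -0.4585  0.3511] xdir yaw -0.015 ydir -1.585 tilt 0.0092 open 0.0856 F [ 1.5318 -0.0877 -0.371 ] q [-1.0959 -0.1402  1.6212  0.0037  1.669   0.4898]
shift cm [  9.55 -29.    -0.63] turn [-0.009  0.001 -0.015]
```

Emit:
send_rows:
  series:
    - {"tx": 2.0, "ty": -5.8, "tz": -0.2, "wx": -0.009, "wy": 0, "wz": -0.015, "jaw": 0}
    - {"tx": 2.0, "ty": -5.8, "tz": 0, "wx": 0, "wy": 0, "wz": 0, "jaw": 0}
    - {"tx": 2.0, "ty": -5.8, "tz": 0, "wx": 0, "wy": 0, "wz": 0, "jaw": 0}
    - {"tx": 2.0, "ty": -5.8, "tz": 0, "wx": 0, "wy": 0, "wz": 0, "jaw": 0}
    - {"tx": 2.0, "ty": -5.8, "tz": 0, "wx": 0, "wy": 0, "wz": 0, "jaw": 0}

```text
t: 1.35
tool_pos: [0.422, -0.1625, 0.3512]
tool_rot: [-3.139, -0.0, 0.002]
contact_force: [0.6, 0.2, -0.0]
opening: 0.0858
```

```bash
python3 -c "
from h import *
st();im,c=snap('w1');st()"
```

```text
t1.35 tcp [ 0.422  -0.1625  0.3512] xdir yaw 0.000 ydir -1.571 tilt 0.0033 open 0.0858 F [ 0.5567  0.1596 -0.025 ] q [-0.5337 -0.4116  1.8415  0.002   1.7144  1.0372]
t1.40 tcp [ 0.4237 -0.1563  0.3515] xdir yaw 0.009 ydir -1.562 tilt 0.0082 open 0.0855 F [1.2002 5.1399 0.1318] q [-0.5229 -0.4132  1.8422  0.0075  1.7162  1.0402]
```

View pics/w1.png

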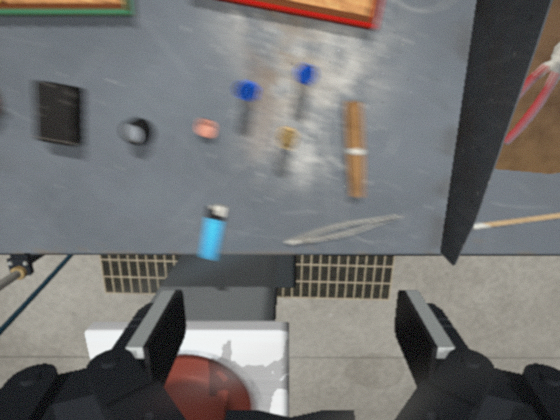

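Emit:
send_rows:
  series:
    - {"tx": 4.5, "ty": -4.0, "tz": 0, "wx": 0, "wy": 0, "wz": 0.01, "jaw": 0}
    - {"tx": 4.5, "ty": -4.0, "tz": 0, "wx": 0, "wy": 0, "wz": 0, "jaw": 0}
    - {"tx": 4.5, "ty": -4.0, "tz": 0, "wx": 0, "wy": 0, "wz": 0, "jaw": 0}
    - {"tx": 0, "ty": 0, "tz": 0, "wx": 0, "wy": 0, "wz": 0, "jaw": 0}
    - {"tx": 0, "ty": 0, "tz": 0, "wx": 0, "wy": 0, "wz": 0, "jaw": 0}

```text
t: 2.02
tool_pos: [0.5581, -0.034, 0.3501]
tool_rot: [-3.135, -0.003, 0.004]
contact_force: [-0.2, -0.5, 0.8]
opening: 0.085
```

```bash
python3 -c "
from h import *
st();im,c=snap('w2');st();print(ctrl.get_obs()['dq'])"
```

```text
t2.02 tcp [ 0.5581 -0.034   0.3501] xdir yaw 0.002 ydir -1.569 tilt 0.0072 open 0.0850 F [-0.2303 -0.5196  0.7608] q [-0.197  -0.1436  1.626   0.0062  1.6628  1.3723]
t2.08 tcp [ 0.5579 -0.0342  0.3499] xdir yaw 0.001 ydir -1.569 tilt 0.0075 open 0.0854 F [-0.1557  0.9469 -0.2512] q [-0.1975 -0.1441  1.6267  0.0066  1.6627  1.3724]
[-0.0165 -0.0177  0.0087 -0.0017  0.0006  0.0029]
```

View pics/w2.png

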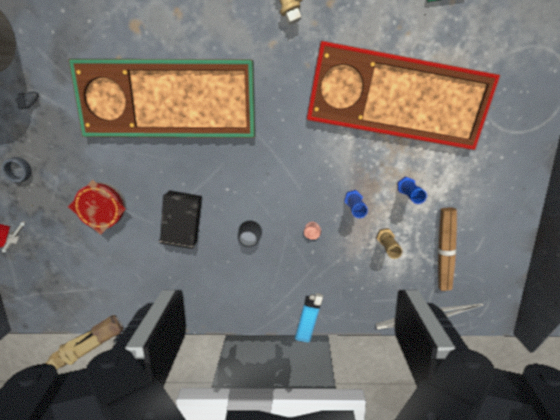

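```bash
python3 -c "
from h import *
t=cv2.imread('pics/w2.png')
crop(t,60,40,210,100,3,'w2a.png');crop(t,150,180,140,80,5,'w2b.png');crop(t,290,170,180,130,4,'w2c.png');crop(t,300,30,210,130,3,'w2d.png')
a=[cv2.imread('pics/w2%s.png'%k) for k in 'abcd']
def stack(p,q):
    w=max(p.shape[1],q.shape[1]);f=lambda i:cv2.copyMakeBorder(i,0,4,0,w-i.shape[1],0);return np.vstack([f(p),f(q)])
cv2.imwrite('pics/w2ab.png',stack(a[0],a[3]))
"
```

```text
(no output)
```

View pics/w2b.png

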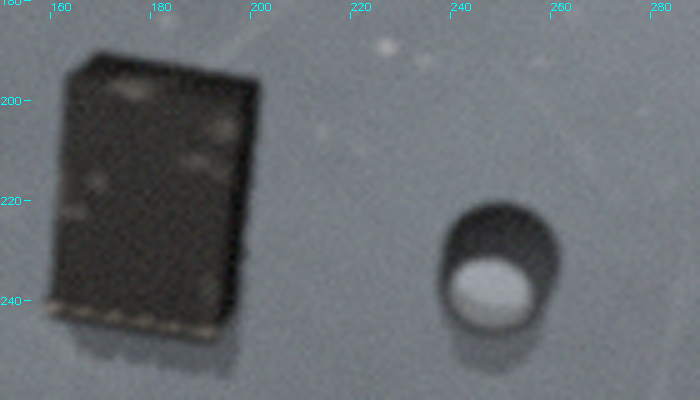

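View pics/w2c.png

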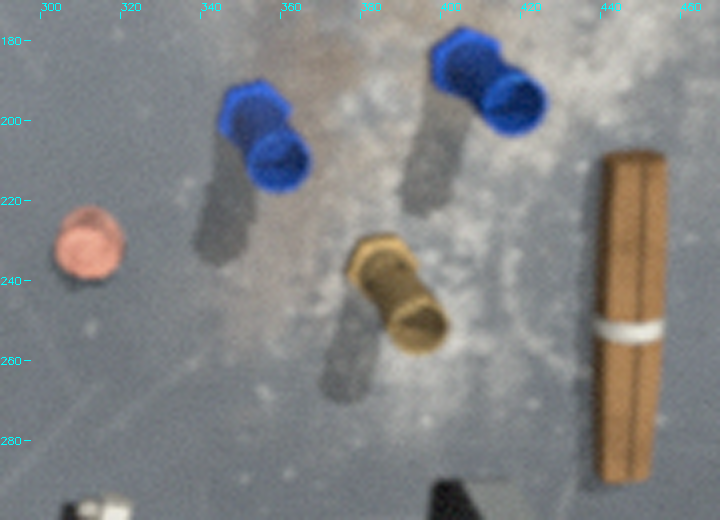

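View pics/w2ab.png

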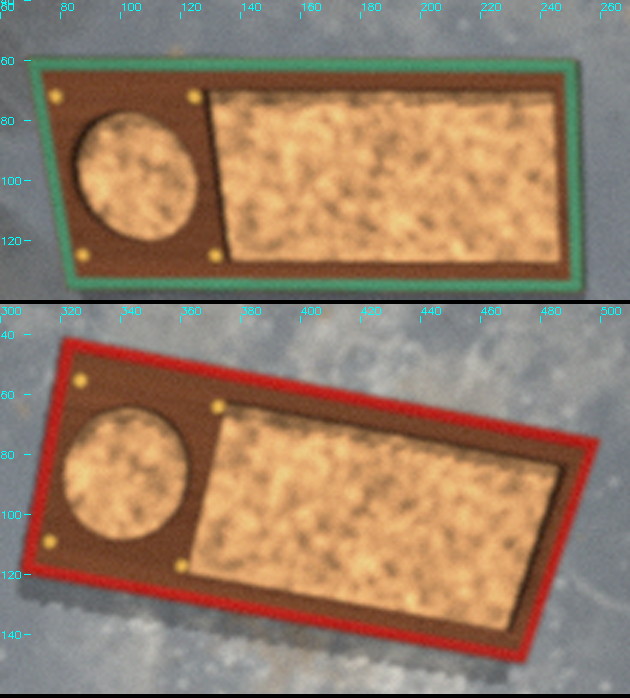

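```bash
cat > m.py <<'E'
from h import *
ct=ctrl.camera_info("top");w=ld("w2")
P={'char_ul':((208.4,248.4),(163,195.6)),'char_ur':((231.6,252.6),(199,199)),'char_lr':((225,286.4),(192.6,248)),'char_ll':((202.4,282),(159.6,241.6)),
'loupe':((262,278.2),(248,238.4)),'bezel':((304.5,274.8),(312.2,231.2)),'nozfoot':((354.3,279.3),(385.5,235.5)),'noztop':((358,281),(394.5,252)),
'cl1':((393,258.3),(448.8,208.8)),'cl2':((401.3,319),(446,290.5)),'clb':((397.5,288.5),(447.5,252.5)),
'g1':((164,170.6),(70,60)),'g2':((267.4,170.4),(252.3,60)),'g3':((267,213.4),(253.3,136.7)),'g4':((163,213.4),(84,136)),
'r1':((305.5,161.3),(321.7,42)),'r2':((407.5,177.5),(499.3,75.3)),'r3':((402,219.3),(474.7,149.3)),'r4':((299,202.8),(308,120)),
'gw':((180.2,192.2),(105.7,99)),'rw':((318.5,184.5),(341.7,86.3))}
Z=dict(ch=.028,lo=.03,be=.013,nozf=.008,nozt=.056,cl=.022,clb=.024,g=.013,r=.013,gw=.006,rw=.006)
for k,(a,b) in P.items():
    X,e=tri([(ct,a),(w,b)])
    z=[Z[q] for q in sorted(Z,key=lambda q:-len(q)) if k.startswith(q)][0]
    print(k,X,"err mm",np.round(np.array(e)*1e3,1)," top@z",onz(ct,a,z)[:2],"wrist@z",onz(w,b,z)[:2],z)
E
python3 m.py
```

```text
char_ul [0.5138 0.1271 0.0364] err mm [0.1 0.1]  top@z [0.5139 0.1286] wrist@z [0.5113 0.1301] 0.028
char_ur [0.5059 0.0835 0.0266] err mm [1.4 1.4]  top@z [0.5053 0.0821] wrist@z [0.507  0.0844] 0.028
char_lr [0.4398 0.0957 0.0321] err mm [1.6 1.6]  top@z [0.4388 0.0948] wrist@z [0.4386 0.0984] 0.028
char_ll [0.4482 0.14   0.0303] err mm [0.8 0.8]  top@z [0.4476 0.1397] wrist@z [0.4476 0.1416] 0.028
loupe [0.455  0.0221 0.0336] err mm [0.8 0.8]  top@z [0.4545 0.0214] wrist@z [0.4537 0.0234] 0.03
bezel [ 0.4601 -0.0627  0.0192] err mm [1. 1.]  top@z [ 0.4597 -0.0642] wrist@z [ 0.4577 -0.0621] 0.013
nozfoot [ 0.4493 -0.1651  0.006 ] err mm [1.1 1.1]  top@z [ 0.4497 -0.1658] wrist@z [ 0.4499 -0.1634] 0.008
noztop [ 0.4502 -0.162   0.0627] err mm [0.5 0.5]  top@z [ 0.4499 -0.1638] wrist@z [ 0.4471 -0.1636] 0.056
cl1 [ 0.4912 -0.2435  0.0136] err mm [1.3 1.3]  top@z [ 0.492  -0.2423] wrist@z [ 0.4934 -0.2385] 0.022
cl2 [ 0.3717 -0.2541  0.02  ] err mm [1.1 1.1]  top@z [ 0.3724 -0.2546] wrist@z [ 0.3725 -0.252 ] 0.022
clb [ 0.4313 -0.2478  0.0211] err mm [1.7 1.7]  top@z [ 0.4322 -0.2486]
[... 321 characters left out ...]
g4 [0.5851 0.2231 0.0189] err mm [0.5 0.5]  top@z [0.586 0.225] wrist@z [0.584 0.226] 0.013
r1 [ 0.6894 -0.0671  0.0319] err mm [0.7 0.7]  top@z [ 0.6934 -0.0692] wrist@z [ 0.6914 -0.0678] 0.013
r2 [ 0.6574 -0.2808  0.0102] err mm [1.5 1.5]  top@z [ 0.6582 -0.2808] wrist@z [ 0.6561 -0.2782] 0.013
r3 [ 0.5702 -0.2646  0.0139] err mm [1.5 1.5]  top@z [ 0.5712 -0.2661] wrist@z [ 0.5692 -0.2637] 0.013
r4 [ 0.6052 -0.0536  0.0247] err mm [0.4 0.4]  top@z [ 0.6065 -0.0547] wrist@z [ 0.6043 -0.0537] 0.013
gw [0.6286 0.1889 0.0191] err mm [0.3 0.3]  top@z [0.6307 0.1921] wrist@z [0.628 0.195] 0.006
rw [ 0.6436 -0.0938  0.0172] err mm [1.2 1.2]  top@z [ 0.6455 -0.0963] wrist@z [ 0.6435 -0.094 ] 0.006
```

```bash
cat > g.py <<'E'
import sys
from h import *
a=[float(x) for x in sys.argv[1:]]
go(a[:3],a[3] if len(a)>3 else None)
E
python3 g.py .4763 .1125 .13 -1.747
```

```text
t2.08 tcp [ 0.5579 -0.0342  0.3499] xdir yaw 0.001 ydir -1.569 tilt 0.0075 open 0.0854 F [-0.1557  0.9469 -0.2512] q [-0.1975 -0.1441  1.6267  0.0066  1.6627  1.3724]
shift cm [ -8.09 -14.52  22.11] turn [-0.007  0.003  0.178]
```

Emit:
send_rows:
  series:
    - {"tx": -1.9, "ty": -3.2, "tz": 4.8, "wx": 0, "wy": 0, "wz": 0, "jaw": 0}
    - {"tx": -1.9, "ty": -3.2, "tz": 4.8, "wx": 0, "wy": 0, "wz": 0, "jaw": 0}
    - {"tx": -1.9, "ty": -3.2, "tz": 4.8, "wx": 0, "wy": 0, "wz": 0, "jaw": 0}
    - {"tx": -1.9, "ty": -3.2, "tz": 4.8, "wx": 0, "wy": 0, "wz": 0, "jaw": 0}
    - {"tx": -0.5, "ty": -1.7, "tz": 2.9, "wx": -0.007, "wy": 0.003, "wz": 0.178, "jaw": 0}

```text
t: 2.7
tool_pos: [0.4759, 0.1081, 0.1286]
tool_rot: [3.125, -0.306, 0.02]
contact_force: [0.2, -0.4, 0.3]
opening: 0.0854
```

Emit:
send_rows:
  series:
    - {"tx": 0, "ty": 0, "tz": 0, "wx": 0, "wy": 0, "wz": 0, "jaw": 0}
    - {"tx": 0, "ty": 0, "tz": 0, "wx": 0, "wy": 0, "wz": 0, "jaw": 0}

```text
t: 2.95
tool_pos: [0.4743, 0.1065, 0.1278]
tool_rot: [3.125, -0.301, 0.016]
contact_force: [0.1, -0.4, 0.3]
opening: 0.0857
```

```bash
python3 -c "
from h import *
snap('w3')";python3 g.py .4763 .1125 .02 -1.747
```

```text
t3.00 tcp [0.4743 0.1065 0.1279] xdir yaw -0.193 ydir -1.763 tilt 0.0108 open 0.0856 F [-0.4964 -0.1822  0.6024] q [ 0.07   -0.1933  2.0434 -0.0044  1.2816  1.8347]
shift cm [-0.04 -0.64 10.79] turn [ 0.002 -0.011 -0.016]
```

View pics/w3.png

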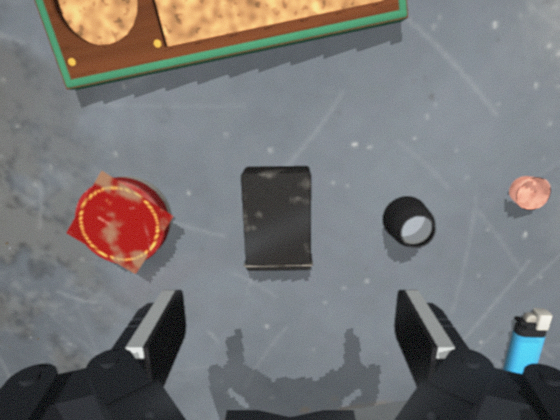

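```bash
python3 -c "
from h import *
w=ld('w3');t=cv2.imread('pics/w3.png');crop(t,230,150,100,130,5,'w3a.png')
for p in [(243,177),(311,177),(312,268),(245,268),(277.5,222)]: print(onz(w,p,.028))
"
```

```text
[0.5103 0.1299 0.028 ]
[0.502  0.0873 0.028 ]
[0.4386 0.0977 0.028 ]
[0.4475 0.1433 0.028 ]
[0.4763 0.1144 0.028 ]
```

View pics/w3a.png

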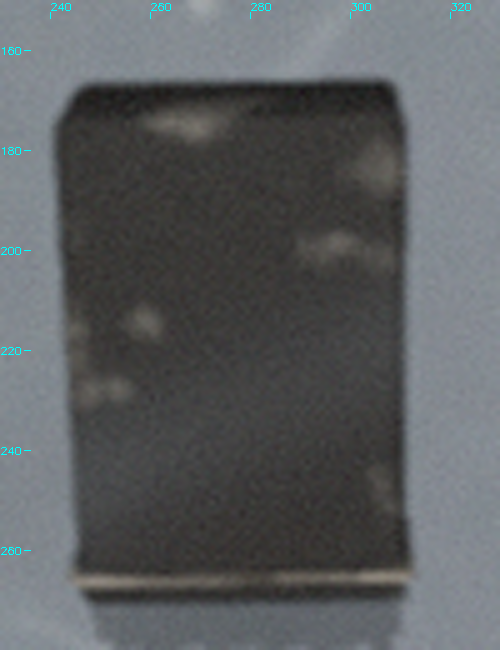

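Emit:
send_rows:
  series:
    - {"tx": 0.1, "ty": -0.75, "tz": 3.5, "wx": 0.002, "wy": -0.011, "wz": -0.016, "jaw": 0}
    - {"tx": 0, "ty": 0, "tz": 4.3, "wx": 0, "wy": 0, "wz": 0, "jaw": 0}
    - {"tx": 0, "ty": 0, "tz": 2.4, "wx": 0, "wy": 0, "wz": 0, "jaw": 0}
    - {"tx": 0, "ty": 0, "tz": 0, "wx": 0, "wy": 0, "wz": 0, "jaw": 0}

```text
t: 3.5
tool_pos: [0.4871, 0.1103, 0.0333]
tool_rot: [-3.126, 0.276, -0.027]
contact_force: [0.7, 0.9, 0.7]
opening: 0.0853
```

```bash
python3 g.py .477 .1135 .02 -1.747
```

```text
t3.50 tcp [0.4871 0.1103 0.0333] xdir yaw -0.176 ydir -1.747 tilt 0.0177 open 0.0853 F [0.6972 0.9311 0.684 ] q [ 0.0735 -0.0248  2.0677  0.0001  1.0811  1.8205]
shift cm [-1.07 -0.14  1.31] turn [-0.004 -0.017 -0.   ]
```

Emit:
send_rows:
  series:
    - {"tx": -1.1, "ty": -0.15, "tz": 0.6, "wx": -0.004, "wy": -0.017, "wz": 0, "jaw": 0}
    - {"tx": 0, "ty": 0, "tz": 0.8, "wx": 0, "wy": 0, "wz": 0, "jaw": 0}
    - {"tx": 0, "ty": 0, "tz": 0, "wx": 0, "wy": 0, "wz": 0, "jaw": 0}

```text
t: 3.88
tool_pos: [0.4798, 0.1133, 0.023]
tool_rot: [-3.128, 0.277, -0.011]
contact_force: [0.2, 0.1, -0.3]
opening: 0.0854
```

```bash
python3 g.py .477 .1135 .02 -1.747
```

```text
t3.88 tcp [0.4798 0.1133 0.023 ] xdir yaw -0.177 ydir -1.747 tilt 0.0070 open 0.0854 F [ 0.2198  0.1149 -0.2809] q [ 0.0807 -0.0154  2.079   0.0005  1.071   1.8278]
shift cm [-0.28  0.03  0.29] turn [-0.002 -0.007 -0.   ]
```

Emit:
send_rows:
  series:
    - {"tx": -0.3, "ty": 0, "tz": 0.3, "wx": -0.002, "wy": -0.008, "wz": 0, "jaw": 0.2}
    - {"tx": 0, "ty": 0, "tz": 0, "wx": 0, "wy": 0, "wz": 0, "jaw": 1}
    - {"tx": 0, "ty": 0, "tz": 0, "wx": 0, "wy": 0, "wz": 0, "jaw": 1}
    - {"tx": 0, "ty": 0, "tz": 0, "wx": 0, "wy": 0, "wz": 0, "jaw": 1}
  squeeze: 50

```text
t: 4.38
tool_pos: [0.4778, 0.1142, 0.0212]
tool_rot: [-3.129, 0.276, -0.001]
contact_force: [-0.0, 0.4, -1.0]
opening: 0.0447
```

```bash
python3 g.py .63 -.195 .12 -.1655
```

```text
t4.38 tcp [0.4778 0.1142 0.0212] xdir yaw -0.176 ydir -1.747 tilt 0.0011 open 0.0447 F [-0.008   0.3899 -1.0387] q [ 0.0827 -0.0124  2.0797  0.0006  1.0733  1.829 ]
shift cm [20.4  27.77 -9.88] turn [-0.001 -0.     1.56 ]
```

Emit:
send_rows:
  series:
    - {"tx": 0, "ty": 0, "tz": -3, "wx": 0, "wy": 0, "wz": 0, "jaw": 1}
    - {"tx": 0, "ty": 0, "tz": -5, "wx": 0, "wy": 0, "wz": -0.1, "jaw": 1}
    - {"tx": 0, "ty": 0, "tz": -5, "wx": 0, "wy": 0, "wz": -0.18, "jaw": 1}
    - {"tx": 0, "ty": 0, "tz": 0, "wx": 0, "wy": 0, "wz": -0.18, "jaw": 1}
    - {"tx": 0, "ty": 0, "tz": 0, "wx": 0, "wy": 0, "wz": -0.18, "jaw": 1}

```text
t: 5.0
tool_pos: [0.476, 0.114, 0.1534]
tool_rot: [-3.049, -0.754, 0.005]
contact_force: [0.7, -0.0, -1.0]
opening: 0.045
```

Emit:
send_rows:
  series:
    - {"tx": 0, "ty": 0, "tz": 0, "wx": 0, "wy": 0, "wz": -0.18, "jaw": 1}
    - {"tx": 0, "ty": 0, "tz": 0, "wx": 0, "wy": 0, "wz": -0.18, "jaw": 1}
    - {"tx": 0, "ty": 0, "tz": 0, "wx": 0, "wy": 0, "wz": -0.18, "jaw": 1}
    - {"tx": 0, "ty": 0, "tz": 0, "wx": 0, "wy": 0, "wz": -0.18, "jaw": 1}
    - {"tx": 0, "ty": 0, "tz": 0, "wx": 0, "wy": 0, "wz": -0.1, "jaw": 1}

```text
t: 5.62
tool_pos: [0.4748, 0.1139, 0.152]
tool_rot: [-2.466, -1.94, 0.007]
contact_force: [-0.0, 0.2, -0.4]
opening: 0.0449
```

```bash
python3 g.py .6265 -.1954 .12 -.1655
```

```text
t5.62 tcp [0.4748 0.1139 0.152 ] xdir yaw 1.333 ydir -0.238 tilt 0.0055 open 0.0449 F [-0.0399  0.2243 -0.4417] q [ 0.0825 -0.2052  2.0107  0.0007  1.3414  0.3199]
shift cm [-26.49  22.04   3.11] turn [-0.005  0.001 -0.072]
```

Emit:
send_rows:
  series:
    - {"tx": -4.7, "ty": 3.9, "tz": 0, "wx": 0, "wy": 0, "wz": 0, "jaw": 1}
    - {"tx": -4.7, "ty": 3.9, "tz": 0, "wx": 0, "wy": 0, "wz": 0, "jaw": 1}
    - {"tx": -4.7, "ty": 3.9, "tz": 0, "wx": 0, "wy": 0, "wz": 0, "jaw": 1}
    - {"tx": -4.7, "ty": 3.9, "tz": 0, "wx": 0, "wy": 0, "wz": 0, "jaw": 1}
    - {"tx": -4.7, "ty": 3.9, "tz": 0, "wx": 0, "wy": 0, "wz": 0, "jaw": 1}

```text
t: 6.25
tool_pos: [0.6116, -0.163, 0.1489]
tool_rot: [-2.455, -1.95, 0.006]
contact_force: [0.2, 0.4, -0.1]
opening: 0.045
```

Emit:
send_rows:
  series:
    - {"tx": -2.9, "ty": 2.2, "tz": 0, "wx": -0.005, "wy": 0, "wz": -0.072, "jaw": 1}
    - {"tx": 0, "ty": 0, "tz": 1, "wx": 0, "wy": 0, "wz": 0, "jaw": 1}
    - {"tx": 0, "ty": 0, "tz": 0, "wx": 0, "wy": 0, "wz": 0, "jaw": 1}

```text
t: 6.62
tool_pos: [0.6265, -0.2008, 0.1359]
tool_rot: [-2.388, -2.034, 0.002]
contact_force: [-0.3, 0.4, -1.8]
opening: 0.0449
```

```bash
python3 g.py .6265 -.1954 .03 -.1655; python3 -c "
from h import *
snap('w4')"
```

```text
t6.62 tcp [ 0.6265 -0.2008  0.1359] xdir yaw 1.411 ydir -0.160 tilt 0.0054 open 0.0449 F [-0.3235  0.36   -1.8446] q [-0.4235  0.2145  1.618   0.0008  1.3145 -0.264 ]
shift cm [ 0.51 -0.04 10.59] turn [-0.005 -0.002  0.006]
```

View pics/w4.png

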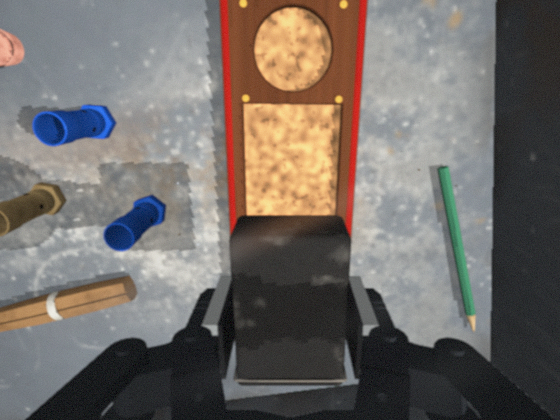

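```bash
python3 -c "
from h import *
w=ld('w4');print(onz(w,(292,48),.006))
a=onz(w,(244,103),.006);b=onz(w,(340,103),.006);print(a,b)
C=np.array([.6313,-.1668]);
for p in [(-.033,.04),(.033,.04),(0,.073)]:
    s,c=np.sin(-.1655),np.cos(-.1655);print(C+np.array([[c,-s],[s,c]])@np.array(p))
"
```

```text
[ 0.6436 -0.0925  0.006 ]
[ 0.6062 -0.1209  0.006 ] [ 0.6702 -0.1312  0.006 ]
[ 0.6053 -0.1219]
[ 0.6704 -0.1328]
[ 0.6433 -0.0948]
```

Emit:
send_rows:
  series:
    - {"tx": 0.5, "ty": 0, "tz": 4, "wx": -0.005, "wy": 0, "wz": 0.006, "jaw": 1}
    - {"tx": 0, "ty": 0, "tz": 4, "wx": 0, "wy": 0, "wz": 0, "jaw": 1}
    - {"tx": 0, "ty": 0, "tz": 0, "wx": 0, "wy": 0, "wz": 0, "jaw": 1}

```text
t: 7.05
tool_pos: [0.6281, -0.192, 0.0573]
tool_rot: [2.392, 2.033, 0.006]
contact_force: [-0.3, 0.2, -0.5]
opening: 0.045
```

```bash
python3 g.py .6265 -.1954 .028 -.1655
```

```text
t7.05 tcp [ 0.6281 -0.192   0.0573] xdir yaw 1.409 ydir -0.162 tilt 0.0045 open 0.0450 F [-0.3252  0.1888 -0.5231] q [-0.4109  0.2944  1.6662  0.0025  1.1772 -0.2498]
shift cm [-0.36 -0.11  2.93] turn [ 0.004 -0.001  0.003]
```

Emit:
send_rows:
  series:
    - {"tx": -0.4, "ty": -0.1, "tz": 1.5, "wx": 0.004, "wy": 0, "wz": 0, "jaw": 1}
    - {"tx": 0, "ty": 0, "tz": 1.2, "wx": 0, "wy": 0, "wz": 0, "jaw": 1}
    - {"tx": 0, "ty": 0, "tz": 0.3, "wx": 0, "wy": 0, "wz": 0, "jaw": 1}
    - {"tx": 0, "ty": 0, "tz": 0, "wx": 0, "wy": 0, "wz": 0, "jaw": 1}

```text
t: 7.55
tool_pos: [0.6293, -0.1961, 0.0308]
tool_rot: [2.388, 2.032, 0.007]
contact_force: [0.1, -0.1, -0.7]
opening: 0.0446
```

```bash
python3 g.py .6265 -.1954 .027 -.1655
```

```text
t7.55 tcp [ 0.6293 -0.1961  0.0308] xdir yaw 1.410 ydir -0.161 tilt 0.0071 open 0.0446 F [ 0.1458 -0.1059 -0.742 ] q [-0.4154  0.3319  1.6701  0.0015  1.1327 -0.2553]
shift cm [ 0.02 -0.29  0.38] turn [0.007 0.    0.005]
```

Emit:
send_rows:
  series:
    - {"tx": 0, "ty": -0.3, "tz": 0.2, "wx": 0.007, "wy": 0, "wz": 0, "jaw": 1}
    - {"tx": 0, "ty": 0, "tz": 0.2, "wx": 0, "wy": 0, "wz": 0, "jaw": 1}
    - {"tx": 0, "ty": 0, "tz": 0.1, "wx": 0, "wy": 0, "wz": 0, "jaw": 1}
    - {"tx": 0, "ty": 0, "tz": 0, "wx": 0, "wy": 0, "wz": 0, "jaw": 1}

```text
t: 8.05
tool_pos: [0.6272, -0.1962, 0.0273]
tool_rot: [2.391, 2.034, 0.001]
contact_force: [-0.1, 0.7, -0.9]
opening: 0.0449
```

```bash
python3 g.py .6265 -.1954 .027 -.1655
```

```text
t8.05 tcp [ 0.6272 -0.1962  0.0273] xdir yaw 1.410 ydir -0.161 tilt 0.0025 open 0.0449 F [-0.0775  0.6668 -0.8698] q [-0.4161  0.3353  1.6727 -0.0006  1.1313 -0.2549]
shift cm [ 0.07 -0.08  0.03] turn [0.002 0.001 0.005]
```

Emit:
send_rows:
  series:
    - {"tx": 0, "ty": 0, "tz": 0.15, "wx": 0, "wy": 0, "wz": 0, "jaw": 1}
    - {"tx": 0, "ty": 0, "tz": 0, "wx": 0, "wy": 0, "wz": 0, "jaw": 0.3}
    - {"tx": 0, "ty": 0, "tz": 0, "wx": 0, "wy": 0, "wz": 0, "jaw": 0.15}
    - {"tx": 0, "ty": 0, "tz": 0, "wx": 0, "wy": 0, "wz": 0, "jaw": 0.1}

```text
t: 8.55
tool_pos: [0.6277, -0.1964, 0.0273]
tool_rot: [2.39, 2.034, 0.001]
contact_force: [0.4, 0.6, 0.2]
opening: 0.077
```

Emit:
send_rows:
  series:
    - {"tx": 0, "ty": 0, "tz": -4, "wx": 0, "wy": 0, "wz": 0, "jaw": 0}
    - {"tx": 0, "ty": 0, "tz": -5, "wx": 0, "wy": 0, "wz": 0, "jaw": 0}
    - {"tx": 0, "ty": 0, "tz": -5, "wx": 0, "wy": 0, "wz": 0, "jaw": 0}
    - {"tx": 0, "ty": 0, "tz": 0, "wx": 0, "wy": 0, "wz": 0, "jaw": 0}
    - {"tx": 0, "ty": 0, "tz": 0, "wx": 0, "wy": 0, "wz": 0, "jaw": 0}

```text
t: 9.18
tool_pos: [0.6261, -0.1956, 0.1684]
tool_rot: [-2.392, -2.035, 0.002]
contact_force: [0.3, 0.4, -0.9]
opening: 0.0855
```

```bash
python3 -c "
from h import *
im,c=snap('w5')";python3 g.py .459 -.063 .10 -1.571
```

```text
t9.22 tcp [ 0.6265 -0.1958  0.1689] xdir yaw 1.410 ydir -0.161 tilt 0.0008 open 0.0856 F [ 0.0252 -0.1691  0.041 ] q [-0.416   0.1782  1.6017 -0.0006  1.3623 -0.2549]
shift cm [ 10.43 -18.65   6.9 ] turn [-0.     0.001  1.41 ]
```

View pics/w5.png

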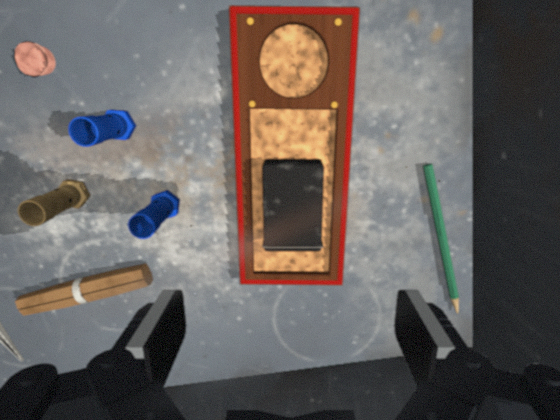

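```bash
python3 -c "
from h import *
w=ld('w5');print('bezel',onz(w,(35,59),.010),'char top c',onz(w,(293,204),.033),'blue feet',onz(w,(122,126),.004),onz(w,(170,203),.004),'brass',onz(w,(76,192),.004))";python3 g.py .459 -.063 .10 -.1655
```

```text
bezel [ 0.4594 -0.0625  0.01  ] char top c [ 0.6274 -0.1935  0.033 ] blue feet [ 0.5044 -0.1182  0.004 ] [ 0.5249 -0.1851  0.004 ] brass [ 0.4505 -0.1635  0.004 ]
t9.22 tcp [ 0.6265 -0.1958  0.1689] xdir yaw 1.410 ydir -0.161 tilt 0.0008 open 0.0856 F [ 0.0252 -0.1691  0.041 ] q [-0.416   0.1782  1.6017 -0.0006  1.3623 -0.2549]
shift cm [ 10.43 -18.65   6.9 ] turn [-0.001  0.     0.005]
```

Emit:
send_rows:
  series:
    - {"tx": 2.6, "ty": -4.7, "tz": 1.4, "wx": 0, "wy": 0, "wz": 0, "jaw": 0.4}
    - {"tx": 2.6, "ty": -4.7, "tz": 1.8, "wx": 0, "wy": 0, "wz": 0, "jaw": 0.4}
    - {"tx": 2.6, "ty": -4.7, "tz": 1.8, "wx": 0, "wy": 0, "wz": 0, "jaw": 0.4}
    - {"tx": 2.6, "ty": -4.5, "tz": 1.8, "wx": 0, "wy": 0, "wz": 0, "jaw": 0.4}
    - {"tx": 0, "ty": 0, "tz": 0, "wx": 0, "wy": 0, "wz": 0, "jaw": 0.4}

```text
t: 9.85
tool_pos: [0.4484, -0.0582, 0.0881]
tool_rot: [-2.382, -2.024, 0.015]
contact_force: [0.3, 0.1, 0.5]
opening: 0.0517
```

```bash
python3 g.py .459 -.063 .10 -.1655; python3 g.py .459 -.063 .06 -.1655|tail -1
```

```text
t9.85 tcp [ 0.4484 -0.0582  0.0881] xdir yaw 1.409 ydir -0.162 tilt 0.0182 open 0.0517 F [0.2811 0.0585 0.5228] q [-0.294  -0.2118  2.1312  0.0002  1.2403 -0.1319]
shift cm [-0.3   1.1  -1.21] turn [-0.018 -0.003  0.003]
shift cm [-0.31  1.17  2.79] turn [-0.018 -0.003  0.003]
```

Emit:
send_rows:
  series:
    - {"tx": -0.3, "ty": 1.2, "tz": 0.5, "wx": -0.018, "wy": 0, "wz": 0, "jaw": 0.4}
    - {"tx": 0, "ty": 0, "tz": 0.5, "wx": 0, "wy": 0, "wz": 0, "jaw": 0.4}
    - {"tx": 0, "ty": 0, "tz": 0, "wx": 0, "wy": 0, "wz": 0, "jaw": 0.4}

```text
t: 10.22
tool_pos: [0.4628, -0.0649, 0.0778]
tool_rot: [2.394, 2.032, 0.006]
contact_force: [-0.1, -1.1, 0.2]
opening: 0.0516
```

```bash
python3 -c "
from h import *
im,c=snap('w6')";python3 g.py .459 -.063 .013 -.1655
```

```text
t10.28 tcp [ 0.4631 -0.065   0.0781] xdir yaw 1.408 ydir -0.163 tilt 0.0043 open 0.0510 F [-1.1977 -0.8564  0.6622] q [-0.3002 -0.1705  2.1147  0.0025  1.1938 -0.138 ]
shift cm [ 0.12 -0.46  6.51] turn [ 0.004 -0.002  0.002]
```

View pics/w6.png

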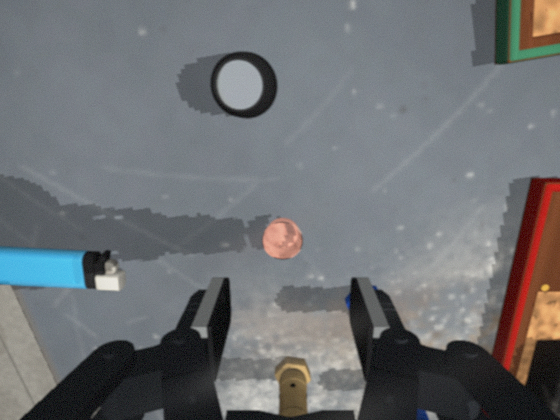

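```bash
python3 -c "
from h import *
w=ld('w6');t=cv2.imread('pics/w6.png');print('bezel',onz(w,(283,239),.012), 'loupe top',onz(w,(241,85),.03),'nozfoot',onz(w,(292,368),.008));crop(t,250,210,70,60,8,'w6a.png')"
```

```text
bezel [ 0.4585 -0.0613  0.012 ] loupe top [0.4539 0.0238 0.03  ] nozfoot [ 0.4485 -0.1557  0.008 ]
```

View pics/w6a.png

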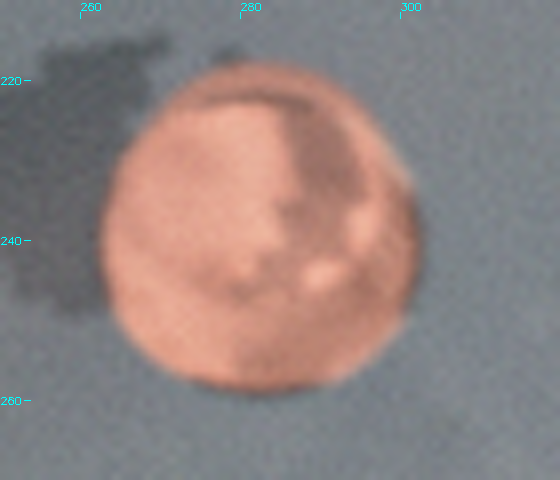

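Emit:
send_rows:
  series:
    - {"tx": 0.25, "ty": -0.5, "tz": 2.5, "wx": 0.004, "wy": 0, "wz": 0, "jaw": 0.4}
    - {"tx": 0, "ty": 0, "tz": 2.5, "wx": 0, "wy": 0, "wz": 0, "jaw": 0.4}
    - {"tx": 0, "ty": 0, "tz": 0, "wx": 0, "wy": 0, "wz": 0, "jaw": 0.4}

```text
t: 10.65
tool_pos: [0.4622, -0.0634, 0.0296]
tool_rot: [2.394, 2.029, 0.006]
contact_force: [1.4, -0.5, 0.3]
opening: 0.0517
```

```bash
python3 g.py .4585 -.0615 .013 -.1655
```

```text
t10.65 tcp [ 0.4622 -0.0634  0.0296] xdir yaw 1.406 ydir -0.165 tilt 0.0050 open 0.0517 F [ 1.4175 -0.4935  0.2869] q [-0.2971 -0.0916  2.1384  0.002   1.0901 -0.1335]
shift cm [ 0.13 -0.41  1.66] turn [ 0.005 -0.001  0.001]
```

Emit:
send_rows:
  series:
    - {"tx": 0.13, "ty": -0.4, "tz": 1.0, "wx": 0.005, "wy": 0, "wz": 0, "jaw": 0.4}
    - {"tx": 0, "ty": 0, "tz": 0.7, "wx": 0, "wy": 0, "wz": 0, "jaw": 0.4}
    - {"tx": 0, "ty": 0, "tz": 0, "wx": 0, "wy": 0, "wz": 0, "jaw": 0.4}

```text
t: 11.02
tool_pos: [0.4606, -0.0623, 0.0142]
tool_rot: [2.395, 2.029, 0.005]
contact_force: [0.0, -1.0, 0.8]
opening: 0.0509
```

```bash
python3 g.py .4585 -.0615 .013 -.1655
```

```text
t11.03 tcp [ 0.4606 -0.0623  0.0142] xdir yaw 1.406 ydir -0.165 tilt 0.0040 open 0.0509 F [ 0.0238 -0.9993  0.8357] q [-0.2953 -0.0662  2.1459  0.0012  1.058  -0.1309]
shift cm [ 0.04 -0.22  0.12] turn [ 0.004 -0.001  0.001]
```

Emit:
send_rows:
  series:
    - {"tx": 0, "ty": -0.22, "tz": 0.1, "wx": 0.004, "wy": 0, "wz": 0, "jaw": 0.5}
    - {"tx": 0, "ty": 0, "tz": 0, "wx": 0, "wy": 0, "wz": 0, "jaw": 1}
    - {"tx": 0, "ty": 0, "tz": 0, "wx": 0, "wy": 0, "wz": 0, "jaw": 1}
    - {"tx": 0, "ty": 0, "tz": 0, "wx": 0, "wy": 0, "wz": 0, "jaw": 1}
    - {"tx": 0, "ty": 0, "tz": 0, "wx": 0, "wy": 0, "wz": 0, "jaw": 1}
  squeeze: 25

```text
t: 11.65
tool_pos: [0.4593, -0.0621, 0.0144]
tool_rot: [2.396, 2.03, 0.002]
contact_force: [-0.0, 0.8, 0.1]
opening: 0.0211
```

```bash
python3 g.py .6268 -.1955 .12 -.1655; python3 -c "
from h import *
im,c=snap('w7')"
```

```text
t11.65 tcp [ 0.4593 -0.0621  0.0144] xdir yaw 1.406 ydir -0.165 tilt 0.0021 open 0.0211 F [-0.0232  0.7958  0.1359] q [-0.2955 -0.0686  2.1479  0.0006  1.0603 -0.131 ]
shift cm [-10.41  18.74 -10.53] turn [ 0.002 -0.     0.001]
```

View pics/w7.png

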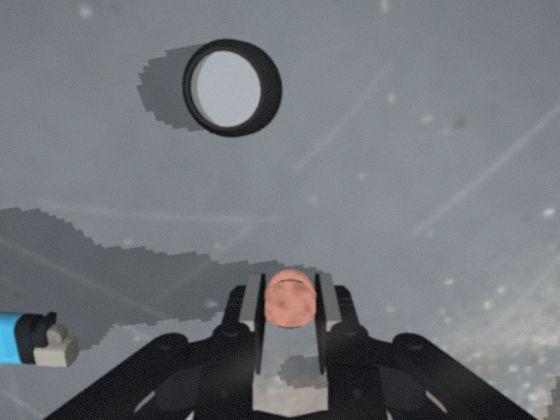

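Emit:
send_rows:
  series:
    - {"tx": 0, "ty": 0, "tz": -3, "wx": 0, "wy": 0, "wz": 0, "jaw": 1}
    - {"tx": 0, "ty": 0, "tz": -5, "wx": 0, "wy": 0, "wz": 0, "jaw": 1}
    - {"tx": -2.6, "ty": 4.6, "tz": -2, "wx": 0, "wy": 0, "wz": 0, "jaw": 1}
    - {"tx": -2.6, "ty": 4.7, "tz": 0, "wx": 0, "wy": 0, "wz": 0, "jaw": 1}
    - {"tx": -2.6, "ty": 4.7, "tz": 0, "wx": 0, "wy": 0, "wz": 0, "jaw": 1}

```text
t: 12.32
tool_pos: [0.5854, -0.1623, 0.1184]
tool_rot: [2.391, 2.033, 0.004]
contact_force: [1.4, 0.3, 0.6]
opening: 0.0211
```

Emit:
send_rows:
  series:
    - {"tx": -2.6, "ty": 4.7, "tz": 0, "wx": 0, "wy": 0, "wz": 0, "jaw": 1}
    - {"tx": 0, "ty": 0, "tz": 0, "wx": 0, "wy": 0, "wz": 0, "jaw": 1}
    - {"tx": 0, "ty": 0, "tz": 0, "wx": 0, "wy": 0, "wz": 0, "jaw": 1}

```text
t: 12.7
tool_pos: [0.6304, -0.1986, 0.1172]
tool_rot: [2.394, 2.031, 0.003]
contact_force: [-0.6, 0.8, -0.7]
opening: 0.021
```

```bash
python3 g.py .6268 -.195 .08 -.1655; python3 -c "
from h import *
im,c=snap('w8')"
```

```text
t12.70 tcp [ 0.6304 -0.1986  0.1172] xdir yaw 1.407 ydir -0.164 tilt 0.0027 open 0.0210 F [-0.5707  0.809  -0.6907] q [-0.4181  0.2352  1.6271  0.0009  1.2767 -0.2546]
shift cm [ 0.3  -0.42  3.72] turn [ 0.003 -0.     0.002]
```

View pics/w8.png

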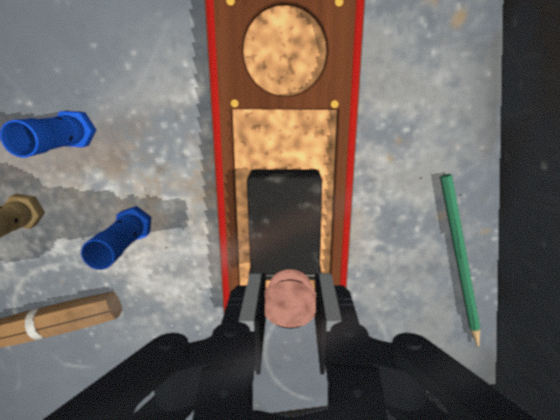

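Emit:
send_rows:
  series:
    - {"tx": 0.3, "ty": -0.4, "tz": 2.8, "wx": 0.003, "wy": 0, "wz": 0, "jaw": 1}
    - {"tx": 0, "ty": 0, "tz": 2.8, "wx": 0, "wy": 0, "wz": 0, "jaw": 1}
    - {"tx": 0, "ty": 0, "tz": 0, "wx": 0, "wy": 0, "wz": 0, "jaw": 1}

```text
t: 13.12
tool_pos: [0.6248, -0.1923, 0.0617]
tool_rot: [2.393, 2.034, 0.001]
contact_force: [-0.7, 0.7, 0.2]
opening: 0.021
```

```bash
python3 g.py .6268 -.195 .048 -.1655
```

```text
t13.12 tcp [ 0.6248 -0.1923  0.0617] xdir yaw 1.409 ydir -0.162 tilt 0.0011 open 0.0210 F [-0.6682  0.6843  0.2208] q [-0.4124  0.2841  1.6704  0.0001  1.186  -0.2508]
shift cm [-0.23  0.23  1.37] turn [0.001 0.    0.004]
```

Emit:
send_rows:
  series:
    - {"tx": -0.25, "ty": 0.25, "tz": 1, "wx": 0, "wy": 0, "wz": 0, "jaw": 1}
    - {"tx": 0, "ty": 0, "tz": 0.4, "wx": 0, "wy": 0, "wz": 0, "jaw": 1}
    - {"tx": 0, "ty": 0, "tz": 0, "wx": 0, "wy": 0, "wz": 0, "jaw": 1}

```text
t: 13.5
tool_pos: [0.6281, -0.1953, 0.0505]
tool_rot: [2.389, 2.032, 0.004]
contact_force: [0.3, 0.4, 1.0]
opening: 0.0209
```

```bash
python3 g.py .6268 -.195 .048 -.1655
```

```text
t13.50 tcp [ 0.6281 -0.1953  0.0505] xdir yaw 1.410 ydir -0.161 tilt 0.0058 open 0.0209 F [0.3133 0.3904 0.9695] q [-0.4145  0.304   1.6671  0.0001  1.1646 -0.2537]
shift cm [ 0.01 -0.14  0.25] turn [0.006 0.001 0.005]
```

Emit:
send_rows:
  series:
    - {"tx": 0, "ty": -0.14, "tz": 0.2, "wx": 0.006, "wy": 0, "wz": 0, "jaw": 1}
    - {"tx": 0, "ty": 0, "tz": 0.15, "wx": 0, "wy": 0, "wz": 0, "jaw": 1}
    - {"tx": 0, "ty": 0, "tz": 0, "wx": 0, "wy": 0, "wz": 0, "jaw": 1}

```text
t: 13.88
tool_pos: [0.6275, -0.1955, 0.0481]
tool_rot: [2.391, 2.034, -0.001]
contact_force: [-0.1, 0.1, -0.3]
opening: 0.0214
```

```bash
python3 g.py .6268 -.195 .0475 -.1655
```

```text
t13.88 tcp [ 0.6275 -0.1955  0.0481] xdir yaw 1.410 ydir -0.161 tilt 0.0023 open 0.0214 F [-0.0533  0.0869 -0.25  ] q [-0.4145  0.3083  1.6663 -0.0017  1.1653 -0.253 ]
shift cm [ 0.04 -0.08  0.06] turn [0.001 0.002 0.005]
```

Open gently, then rise.

Emit:
send_rows:
  series:
    - {"tx": 0, "ty": 0, "tz": 0.1, "wx": 0, "wy": 0, "wz": 0, "jaw": 1}
    - {"tx": 0, "ty": 0, "tz": 0, "wx": 0, "wy": 0, "wz": 0, "jaw": 0.7}
    - {"tx": 0, "ty": 0, "tz": 0, "wx": 0, "wy": 0, "wz": 0, "jaw": 0.5}
    - {"tx": 0, "ty": 0, "tz": 0, "wx": 0, "wy": 0, "wz": 0, "jaw": 0.4}
    - {"tx": 0, "ty": 0, "tz": -2, "wx": 0, "wy": 0, "wz": 0, "jaw": 0.4}

```text
t: 14.5
tool_pos: [0.6261, -0.1949, 0.0658]
tool_rot: [-2.392, -2.035, 0.004]
contact_force: [-0.2, 0.9, -0.1]
opening: 0.0514
```

Emit:
send_rows:
  series:
    - {"tx": 0, "ty": 0, "tz": -5, "wx": 0, "wy": 0, "wz": 0, "jaw": 0.3}
    - {"tx": 0, "ty": 0, "tz": -4, "wx": 0, "wy": 0, "wz": 0, "jaw": 0.3}
    - {"tx": 0, "ty": 0, "tz": 0, "wx": 0, "wy": 0, "wz": 0, "jaw": 0.3}
    - {"tx": 0, "ty": 0, "tz": 0, "wx": 0, "wy": 0, "wz": 0, "jaw": 0.3}

```text
t: 15.0
tool_pos: [0.628, -0.1955, 0.1652]
tool_rot: [2.389, 2.032, 0.001]
contact_force: [-0.7, -0.1, -0.6]
opening: 0.0597
```

```bash
python3 g.py .4498 -.1645 .12 -.1655; python3 -c "
from h import *
im,c=snap('w9')"
```

```text
t15.00 tcp [ 0.628  -0.1955  0.1652] xdir yaw 1.410 ydir -0.161 tilt 0.0053 open 0.0597 F [-0.7314 -0.115  -0.6114] q [-0.4142  0.1812  1.6048 -0.0015  1.3504 -0.253 ]
shift cm [  0.22 -18.11   4.43] turn [0.005 0.003 0.005]
```

View pics/w9.png

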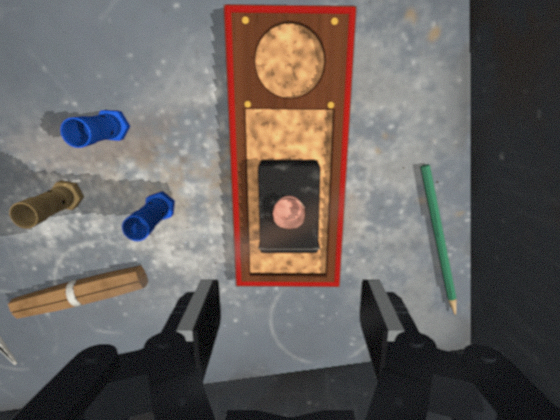

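Emit:
send_rows:
  series:
    - {"tx": 0.05, "ty": -4.8, "tz": 0, "wx": 0.005, "wy": 0, "wz": 0, "jaw": 0.3}
    - {"tx": 0.05, "ty": -4.8, "tz": 0.5, "wx": 0, "wy": 0, "wz": 0, "jaw": 0.3}
    - {"tx": 0.05, "ty": -4.8, "tz": 1, "wx": 0, "wy": 0, "wz": 0, "jaw": 0.3}
    - {"tx": 0.05, "ty": -3.5, "tz": 1, "wx": 0, "wy": 0, "wz": 0, "jaw": 0.3}
    - {"tx": 0, "ty": 0, "tz": 1, "wx": 0, "wy": 0, "wz": 0, "jaw": 0.3}

```text
t: 15.68
tool_pos: [0.444, -0.1625, 0.1221]
tool_rot: [-2.386, -2.031, 0.01]
contact_force: [-0.1, -0.3, -0.4]
opening: 0.0594
```

Emit:
send_rows:
  series:
    - {"tx": 0, "ty": 0, "tz": 0, "wx": 0, "wy": 0, "wz": 0, "jaw": 0.3}
    - {"tx": 0, "ty": 0, "tz": 0, "wx": 0, "wy": 0, "wz": 0, "jaw": 0.3}

```text
t: 15.92
tool_pos: [0.4442, -0.1624, 0.1207]
tool_rot: [-2.384, -2.029, 0.011]
contact_force: [-1.0, -0.1, 0.1]
opening: 0.0595
```

```bash
python3 g.py .4498 -.1645 .12 -.1655; python3 -c "
from h import *
im,c=snap('w10')"
```

```text
t15.93 tcp [ 0.4442 -0.1624  0.1207] xdir yaw 1.410 ydir -0.161 tilt 0.0129 open 0.0595 F [-1.0083 -0.1208  0.0805] q [-0.5063 -0.2039  2.0652 -0.0032  1.2928 -0.3448]
shift cm [-0.12  0.59  0.06] turn [-0.013 -0.001  0.005]
```

View pics/w10.png

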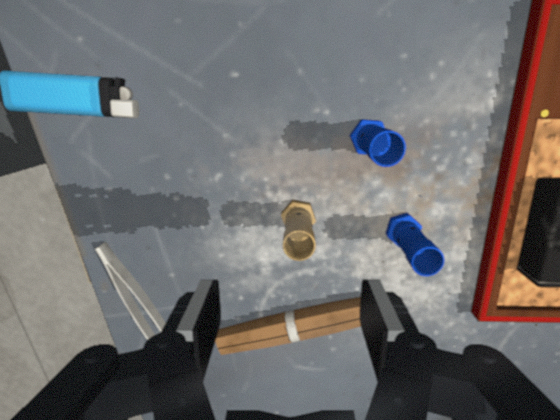

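```bash
python3 -c "
from h import *
w=ld('w10');print(onz(w,(298,214),.006),onz(w,(299.5,244),.056))"
```

```text
[ 0.4475 -0.1613  0.006 ] [ 0.4478 -0.1628  0.056 ]
```

Emit:
send_rows:
  series:
    - {"tx": -0.1, "ty": 0.6, "tz": 0, "wx": -0.013, "wy": 0, "wz": 0.005, "jaw": 0.3}
    - {"tx": 0, "ty": 0, "tz": 0, "wx": 0, "wy": 0, "wz": 0, "jaw": 0.3}
    - {"tx": 0, "ty": 0, "tz": 0, "wx": 0, "wy": 0, "wz": 0, "jaw": 0.3}

```text
t: 16.35
tool_pos: [0.4523, -0.1651, 0.1218]
tool_rot: [2.396, 2.029, 0.004]
contact_force: [-0.6, 0.5, 0.2]
opening: 0.0599
```

```bash
python3 g.py .4492 -.164 .036 -.1655
```

```text
t16.35 tcp [ 0.4523 -0.1651  0.1218] xdir yaw 1.405 ydir -0.165 tilt 0.0030 open 0.0599 F [-0.5856  0.4692  0.1625] q [-0.5058 -0.1936  2.0545  0.0018  1.2783 -0.3409]
shift cm [ 0.05 -0.35  8.58] turn [ 0.003 -0.001  0.   ]
```

Emit:
send_rows:
  series:
    - {"tx": 0.1, "ty": -0.4, "tz": 3.5, "wx": 0.003, "wy": 0, "wz": 0, "jaw": 0.3}
    - {"tx": 0, "ty": -0.1, "tz": 3.5, "wx": 0, "wy": 0, "wz": 0, "jaw": 0.3}
    - {"tx": 0, "ty": 0, "tz": 0.8, "wx": 0, "wy": 0, "wz": 0, "jaw": 0.3}
    - {"tx": 0, "ty": 0, "tz": 0, "wx": 0, "wy": 0, "wz": 0, "jaw": 0.3}

```text
t: 16.85
tool_pos: [0.4498, -0.1644, 0.0447]
tool_rot: [2.394, 2.028, 0.004]
contact_force: [-0.1, -0.1, 0.0]
opening: 0.0594
```

```bash
python3 g.py .4487 -.1632 .036 -.1655
```

```text
t16.85 tcp [ 0.4498 -0.1644  0.0447] xdir yaw 1.406 ydir -0.165 tilt 0.0047 open 0.0594 F [-0.1178 -0.0952  0.0167] q [-0.5063 -0.0868  2.104   0.0008  1.1197 -0.3415]
shift cm [ 0.1  -0.13  0.86] turn [0.005 0.001 0.   ]
```

Emit:
send_rows:
  series:
    - {"tx": 0.1, "ty": -0.15, "tz": 1, "wx": 0.005, "wy": 0, "wz": 0, "jaw": 0.3}
    - {"tx": 0, "ty": 0, "tz": 0, "wx": 0, "wy": 0, "wz": 0, "jaw": 1}
    - {"tx": 0, "ty": 0, "tz": 0, "wx": 0, "wy": 0, "wz": 0, "jaw": 1}
    - {"tx": 0, "ty": 0, "tz": 0, "wx": 0, "wy": 0, "wz": 0, "jaw": 1}
    - {"tx": 0, "ty": 0, "tz": 0, "wx": 0, "wy": 0, "wz": 0, "jaw": 1}
  squeeze: 40

```text
t: 17.48
tool_pos: [0.4509, -0.1644, 0.0377]
tool_rot: [2.392, 2.027, 0.002]
contact_force: [-0.4, 0.7, -1.4]
opening: 0.0181
```

```bash
python3 g.py .6435 -.0945 .15 -.1655
```

```text
t17.48 tcp [ 0.4509 -0.1644  0.0377] xdir yaw 1.406 ydir -0.165 tilt 0.0061 open 0.0181 F [-0.4329  0.7315 -1.414 ] q [-0.5041 -0.0727  2.1047 -0.0012  1.1036 -0.3385]
shift cm [ 10.02  17.91 -11.17] turn [0.005 0.003 0.   ]
```

Emit:
send_rows:
  series:
    - {"tx": 0, "ty": 0, "tz": -4, "wx": 0.005, "wy": 0.003, "wz": 0, "jaw": 1}
    - {"tx": 0, "ty": 0, "tz": -5.5, "wx": 0, "wy": 0, "wz": 0, "jaw": 1}
    - {"tx": 1, "ty": 1.8, "tz": -2.5, "wx": 0, "wy": 0, "wz": 0, "jaw": 1}
    - {"tx": 2.6, "ty": 4.8, "tz": 0, "wx": 0, "wy": 0, "wz": 0, "jaw": 1}
    - {"tx": 2.6, "ty": 4.8, "tz": 0, "wx": 0, "wy": 0, "wz": 0, "jaw": 1}

```text
t: 18.1
tool_pos: [0.5739, -0.1218, 0.1612]
tool_rot: [-2.402, -2.025, -0.0]
contact_force: [0.0, -0.4, -0.1]
opening: 0.0182
```

Emit:
send_rows:
  series:
    - {"tx": 2.6, "ty": 4.8, "tz": 0, "wx": 0, "wy": 0, "wz": 0, "jaw": 1}
    - {"tx": 1, "ty": 1.7, "tz": 0, "wx": 0, "wy": 0, "wz": 0, "jaw": 1}
    - {"tx": 0, "ty": 0, "tz": 0, "wx": 0, "wy": 0, "wz": 0, "jaw": 1}
    - {"tx": 0, "ty": 0, "tz": 0, "wx": 0, "wy": 0, "wz": 0, "jaw": 1}

```text
t: 18.6
tool_pos: [0.6479, -0.095, 0.1602]
tool_rot: [-2.398, -2.028, 0.001]
contact_force: [-0.8, 0.0, -1.5]
opening: 0.0179
```

```bash
python3 g.py .6435 -.0945 .055 -.1655; python3 -c "
from h import *
im,c=snap('w11')"
```

```text
t18.60 tcp [ 0.6479 -0.095   0.1602] xdir yaw 1.404 ydir -0.167 tilt 0.0009 open 0.0179 F [-0.7571  0.0216 -1.4757] q [-0.2591  0.1826  1.6119 -0.0001  1.3481 -0.0921]
shift cm [-0.02 -0.44 10.52] turn [-0.001 -0.    -0.001]
```

View pics/w11.png

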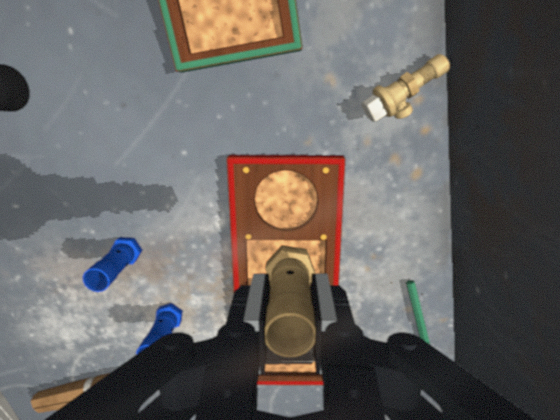

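```bash
python3 -c "
from h import *
w=ld('w11');print(onz(w,(286,198),.006),proj(w,[.6435,-.0945,.006]),proj(w,[.6479,-.095,.122]))"
```

```text
[ 0.6439 -0.0927  0.006 ] [285.8825 200.1831] [291.9286 264.7426]
```

Emit:
send_rows:
  series:
    - {"tx": 0, "ty": -0.45, "tz": 4, "wx": 0, "wy": 0, "wz": 0, "jaw": 1}
    - {"tx": 0, "ty": 0, "tz": 3.5, "wx": 0, "wy": 0, "wz": 0, "jaw": 1}
    - {"tx": 0, "ty": 0, "tz": 0, "wx": 0, "wy": 0, "wz": 0, "jaw": 1}

```text
t: 19.02
tool_pos: [0.6414, -0.0961, 0.0854]
tool_rot: [2.401, 2.024, 0.001]
contact_force: [-0.8, -0.4, -2.1]
opening: 0.0181
```

```bash
python3 g.py .6435 -.0945 .045 -.1655
```

```text
t19.02 tcp [ 0.6414 -0.0961  0.0854] xdir yaw 1.401 ydir -0.170 tilt 0.0012 open 0.0181 F [-0.7642 -0.3875 -2.0692] q [-0.2632  0.2445  1.6741 -0.0004  1.2218 -0.0933]
shift cm [0.2  0.18 4.04] turn [ 0.001  0.    -0.004]
```

Emit:
send_rows:
  series:
    - {"tx": 0.2, "ty": 0.2, "tz": 2.5, "wx": 0, "wy": 0, "wz": -0.004, "jaw": 1}
    - {"tx": 0, "ty": 0, "tz": 1.5, "wx": 0, "wy": 0, "wz": 0, "jaw": 1}
    - {"tx": 0, "ty": 0, "tz": 0, "wx": 0, "wy": 0, "wz": 0, "jaw": 1}

```text
t: 19.4
tool_pos: [0.6454, -0.0963, 0.0498]
tool_rot: [2.394, 2.024, 0.006]
contact_force: [-0.1, -0.2, -0.9]
opening: 0.0182
```

```bash
python3 g.py .6435 -.0945 .0445 -.1655
```

```text
t19.40 tcp [ 0.6454 -0.0963  0.0498] xdir yaw 1.403 ydir -0.167 tilt 0.0077 open 0.0182 F [-0.1418 -0.1566 -0.8597] q [-0.2618  0.2931  1.682  -0.0006  1.1588 -0.0941]
shift cm [ 0.14 -0.22  0.53] turn [ 0.008  0.001 -0.002]
```

Emit:
send_rows:
  series:
    - {"tx": 0.15, "ty": -0.2, "tz": 0.4, "wx": 0.008, "wy": 0, "wz": 0, "jaw": 1}
    - {"tx": 0, "ty": 0, "tz": 0.2, "wx": 0, "wy": 0, "wz": 0, "jaw": 1}
    - {"tx": 0, "ty": 0, "tz": 0.1, "wx": 0, "wy": 0, "wz": 0, "jaw": 1}
    - {"tx": 0, "ty": 0, "tz": 0, "wx": 0, "wy": 0, "wz": 0, "jaw": 1}

```text
t: 19.9
tool_pos: [0.6459, -0.0951, 0.0464]
tool_rot: [2.396, 2.025, 0.003]
contact_force: [0.0, -0.1, -1.2]
opening: 0.0179
```

```bash
python3 g.py .6435 -.0945 .0437 -.1655
```

```text
t19.90 tcp [ 0.6459 -0.0951  0.0464] xdir yaw 1.403 ydir -0.168 tilt 0.0052 open 0.0179 F [ 0.0323 -0.0551 -1.1759] q [-0.2594  0.2996  1.6805 -0.0016  1.1565 -0.0913]
shift cm [ 0.02 -0.24  0.27] turn [ 0.005  0.002 -0.002]
```

Emit:
send_rows:
  series:
    - {"tx": 0, "ty": -0.25, "tz": 0.2, "wx": 0.005, "wy": 0.002, "wz": 0, "jaw": 1}
    - {"tx": 0, "ty": -0.1, "tz": 0.2, "wx": 0, "wy": 0, "wz": 0, "jaw": 1}
    - {"tx": 0, "ty": 0, "tz": 0.15, "wx": 0, "wy": 0, "wz": 0, "jaw": 1}
    - {"tx": 0, "ty": 0, "tz": 0, "wx": 0, "wy": 0, "wz": 0, "jaw": 1}

```text
t: 20.4
tool_pos: [0.643, -0.0946, 0.0434]
tool_rot: [2.399, 2.028, 0.001]
contact_force: [-0.2, -0.6, -0.1]
opening: 0.0182
```

```bash
python3 g.py .6435 -.0945 .0437 -.1655
```

```text
t20.40 tcp [ 0.643  -0.0946  0.0434] xdir yaw 1.403 ydir -0.167 tilt 0.0006 open 0.0182 F [-0.2205 -0.6362 -0.0783] q [-0.2606  0.3     1.6858  0.0002  1.1552 -0.0932]
shift cm [ 0.02  0.04 -0.03] turn [ 0.001 -0.    -0.002]
```

Emit:
send_rows:
  series:
    - {"tx": 0, "ty": 0, "tz": 0, "wx": 0, "wy": 0, "wz": 0, "jaw": 0.75}
    - {"tx": 0, "ty": 0, "tz": 0, "wx": 0, "wy": 0, "wz": 0, "jaw": 0.5}
    - {"tx": 0, "ty": 0, "tz": 0, "wx": 0, "wy": 0, "wz": 0, "jaw": 0.35}
    - {"tx": 0, "ty": 0, "tz": 0, "wx": 0, "wy": 0, "wz": 0, "jaw": 0.35}
    - {"tx": 0, "ty": 0, "tz": -4, "wx": 0, "wy": 0, "wz": 0, "jaw": 0.35}

```text
t: 21.02
tool_pos: [0.6398, -0.0938, 0.0788]
tool_rot: [-2.394, -2.023, 0.007]
contact_force: [-0.1, 0.3, -0.3]
opening: 0.0556
```

Emit:
send_rows:
  series:
    - {"tx": 0, "ty": 0, "tz": -5, "wx": 0, "wy": 0, "wz": 0, "jaw": 0.3}
    - {"tx": 0, "ty": 0, "tz": -5, "wx": 0, "wy": 0, "wz": 0, "jaw": 0.2}
    - {"tx": 0, "ty": 0, "tz": 0, "wx": 0, "wy": 0, "wz": 0, "jaw": 0.2}
    - {"tx": 0, "ty": 0, "tz": 0, "wx": 0, "wy": 0, "wz": 0, "jaw": 0.2}

```text
t: 21.52
tool_pos: [0.6417, -0.0944, 0.1846]
tool_rot: [-2.397, -2.026, 0.003]
contact_force: [0.0, -1.4, 0.8]
opening: 0.0683
```

```bash
python3 g.py .4320 -.247 .12 -1.464; python3 -c "
from h import *
im,c=snap('w12')"
```

```text
t21.52 tcp [ 0.6417 -0.0944  0.1846] xdir yaw 1.403 ydir -0.168 tilt 0.0035 open 0.0683 F [ 0.0122 -1.359   0.7584] q [-0.2608  0.1494  1.6069  0.0002  1.3887 -0.0932]
shift cm [-18.55 -18.11   6.51] turn [-0.003  0.002  1.296]
```

View pics/w12.png

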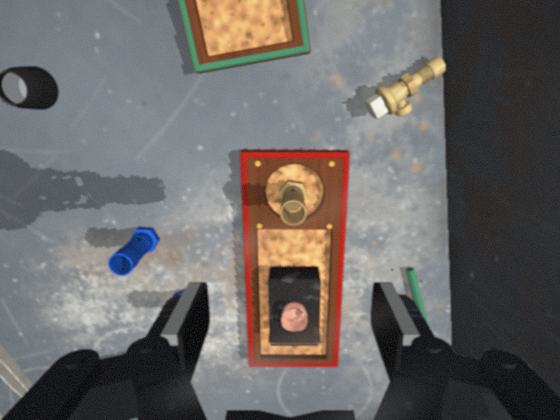

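Emit:
send_rows:
  series:
    - {"tx": -3.8, "ty": -3.8, "tz": 0, "wx": 0, "wy": 0, "wz": 0, "jaw": 0}
    - {"tx": -3.8, "ty": -3.8, "tz": 0, "wx": 0, "wy": 0, "wz": 0, "jaw": 0}
    - {"tx": -3.8, "ty": -3.8, "tz": 0, "wx": 0, "wy": 0, "wz": 0, "jaw": 0}
    - {"tx": -3.8, "ty": -3.8, "tz": 0, "wx": 0, "wy": 0, "wz": 0, "jaw": 0}
    - {"tx": -2.8, "ty": -2.5, "tz": 0, "wx": 0, "wy": 0, "wz": 0.1, "jaw": 0}

```text
t: 22.2
tool_pos: [0.43, -0.2431, 0.1762]
tool_rot: [-2.484, -1.9, 0.012]
contact_force: [-0.2, -0.8, -0.7]
opening: 0.0856
```

Emit:
send_rows:
  series:
    - {"tx": 0, "ty": 0, "tz": 0, "wx": 0, "wy": 0, "wz": 0.18, "jaw": 0}
    - {"tx": 0, "ty": 0, "tz": 0, "wx": 0, "wy": 0, "wz": 0.18, "jaw": 0}
    - {"tx": 0, "ty": 0, "tz": 0, "wx": 0, "wy": 0, "wz": 0.18, "jaw": 0}
    - {"tx": 0, "ty": 0, "tz": 0, "wx": 0, "wy": 0, "wz": 0.18, "jaw": 0}
    - {"tx": 0, "ty": 0, "tz": 0, "wx": 0, "wy": 0, "wz": 0.18, "jaw": 0}

```text
t: 22.82
tool_pos: [0.4234, -0.2421, 0.1665]
tool_rot: [-3.066, -0.576, 0.037]
contact_force: [-0.4, 0.0, -0.8]
opening: 0.0854
```

```bash
python3 g.py .4320 -.247 .12 -1.464
```

```text
t22.82 tcp [ 0.4234 -0.2421  0.1665] xdir yaw 0.372 ydir -1.200 tilt 0.0322 open 0.0854 F [-0.3953  0.0066 -0.8006] q [-0.67   -0.2023  1.9833 -0.004   1.3926  0.5301]
shift cm [0.71 0.88 4.62] turn [-0.023  0.023  0.265]
```

Emit:
send_rows:
  series:
    - {"tx": 0.7, "ty": 0.9, "tz": 2, "wx": -0.023, "wy": 0.023, "wz": 0.14, "jaw": 0}
    - {"tx": 0, "ty": 0, "tz": 2.5, "wx": 0, "wy": 0, "wz": 0.13, "jaw": 0}
    - {"tx": 0, "ty": 0, "tz": 0, "wx": 0, "wy": 0, "wz": 0, "jaw": 0}
    - {"tx": 0, "ty": 0, "tz": 0, "wx": 0, "wy": 0, "wz": 0, "jaw": 0}

```text
t: 23.32
tool_pos: [0.4306, -0.246, 0.1153]
tool_rot: [-3.131, -0.149, 0.007]
contact_force: [0.8, 0.5, 0.1]
opening: 0.0853
```

```bash
python3 g.py .4320 -.247 .02 -1.464; python3 -c "
from h import *
im,c=snap('w13')"
```

```text
t23.32 tcp [ 0.4306 -0.246   0.1153] xdir yaw 0.095 ydir -1.476 tilt 0.0079 open 0.0853 F [0.8127 0.5461 0.1206] q [-0.6704 -0.1406  2.02    0.0023  1.2699  0.8047]
shift cm [0.17 0.18 9.53] turn [-0.007  0.004 -0.012]
```

View pics/w13.png

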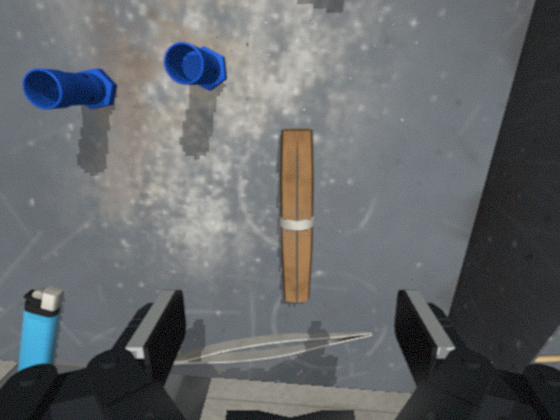

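```bash
python3 -c "
from h import *
w=ld('w13');print(onz(w,(297,224.5),.022),onz(w,(297,130),.02),onz(w,(296.5,300),.02))"; python3 g.py .432 -.247 .021 -1.464
```

```text
[ 0.4307 -0.2496  0.022 ] [ 0.4901 -0.2435  0.02  ] [ 0.3736 -0.2551  0.02  ]
t23.38 tcp [ 0.4304 -0.2459  0.1152] xdir yaw 0.095 ydir -1.476 tilt 0.0082 open 0.0857 F [-0.3502  0.4391 -0.6784] q [-0.6705 -0.1408  2.0203  0.0023  1.27    0.805 ]
shift cm [0.18 0.19 9.42] turn [-0.007  0.004 -0.012]
```

Emit:
send_rows:
  series:
    - {"tx": 0.1, "ty": 0.35, "tz": 4, "wx": -0.007, "wy": 0.004, "wz": -0.006, "jaw": 0}
    - {"tx": 0, "ty": 0, "tz": 4, "wx": 0, "wy": 0, "wz": 0, "jaw": 0}
    - {"tx": 0, "ty": 0, "tz": 0.5, "wx": 0, "wy": 0, "wz": 0, "jaw": 0.2}
    - {"tx": 0, "ty": 0, "tz": 0, "wx": 0, "wy": 0, "wz": 0, "jaw": 0.3}

```text
t: 23.88
tool_pos: [0.4355, -0.2521, 0.0343]
tool_rot: [3.13, 0.164, 0.012]
contact_force: [0.6, 0.2, 0.0]
opening: 0.06
```

```bash
python3 g.py .4313 -.249 .021 -1.47
```

```text
t23.88 tcp [ 0.4355 -0.2521  0.0343] xdir yaw 0.105 ydir -1.466 tilt 0.0104 open 0.0600 F [0.5708 0.1926 0.0403] q [-0.6726 -0.013   2.0539 -0.0001  1.0903  0.7933]
shift cm [-0.39 -0.36  1.33] turn [ 0.007 -0.007  0.004]
```

Emit:
send_rows:
  series:
    - {"tx": -0.4, "ty": -0.36, "tz": 0.9, "wx": 0.007, "wy": -0.007, "wz": 0, "jaw": 0.3}
    - {"tx": 0, "ty": 0, "tz": 0.5, "wx": 0, "wy": 0, "wz": 0, "jaw": 0.3}
    - {"tx": 0, "ty": 0, "tz": 0.1, "wx": 0, "wy": 0, "wz": 0, "jaw": 0.3}
    - {"tx": 0, "ty": 0, "tz": 0, "wx": 0, "wy": 0, "wz": 0, "jaw": 0.3}

```text
t: 24.38
tool_pos: [0.4334, -0.2506, 0.0226]
tool_rot: [3.132, 0.166, 0.008]
contact_force: [-0.5, -0.6, 0.4]
opening: 0.0602
```

```bash
python3 g.py .4313 -.249 .021 -1.47
```

```text
t24.38 tcp [ 0.4334 -0.2506  0.0226] xdir yaw 0.106 ydir -1.465 tilt 0.0071 open 0.0602 F [-0.5439 -0.5875  0.4298] q [-0.6731  0.0035  2.061  -0.0001  1.0699  0.7921]
shift cm [-0.19 -0.19  0.15] turn [ 0.005 -0.005  0.005]
```

Emit:
send_rows:
  series:
    - {"tx": -0.2, "ty": -0.2, "tz": 0.2, "wx": 0.005, "wy": -0.005, "wz": 0, "jaw": 0.4}
    - {"tx": 0, "ty": 0, "tz": 0, "wx": 0, "wy": 0, "wz": 0, "jaw": 1}
    - {"tx": 0, "ty": 0, "tz": 0, "wx": 0, "wy": 0, "wz": 0, "jaw": 1}
    - {"tx": 0, "ty": 0, "tz": 0, "wx": 0, "wy": 0, "wz": 0, "jaw": 1}
    - {"tx": 0, "ty": 0, "tz": 0, "wx": 0, "wy": 0, "wz": 0, "jaw": 1}
  squeeze: 50

```text
t: 25.0
tool_pos: [0.4314, -0.2491, 0.0211]
tool_rot: [3.137, 0.166, 0.001]
contact_force: [-0.7, 0.6, -0.1]
opening: 0.0189
```

```bash
python3 g.py .629 .09 .12 0
```

```text
t25.00 tcp [ 0.4314 -0.2491  0.0211] xdir yaw 0.106 ydir -1.465 tilt 0.0005 open 0.0189 F [-0.6558  0.5727 -0.1198] q [-0.6731  0.0044  2.0631  0.      1.0736  0.7921]
shift cm [ 23.23 -31.63  -9.89] turn [ 0.    -0.    -1.465]
```

Emit:
send_rows:
  series:
    - {"tx": 0, "ty": 0, "tz": -4, "wx": 0, "wy": 0, "wz": 0, "jaw": 1}
    - {"tx": 0, "ty": 0, "tz": -6, "wx": 0, "wy": 0, "wz": 0, "jaw": 1}
    - {"tx": 1.5, "ty": -2, "tz": -4, "wx": 0, "wy": 0, "wz": 0, "jaw": 1}
    - {"tx": 3.5, "ty": -4.8, "tz": 0, "wx": 0, "wy": 0, "wz": 0, "jaw": 1}
    - {"tx": 3.5, "ty": -4.8, "tz": 0, "wx": 0, "wy": 0, "wz": 0, "jaw": 1}

```text
t: 25.62
tool_pos: [0.5043, -0.1241, 0.1652]
tool_rot: [-3.137, -0.153, -0.002]
contact_force: [0.3, 0.4, -0.1]
opening: 0.0192
```

Emit:
send_rows:
  series:
    - {"tx": 3.5, "ty": -4.8, "tz": 0, "wx": 0, "wy": 0, "wz": 0, "jaw": 1}
    - {"tx": 3.5, "ty": -4.8, "tz": 0, "wx": 0, "wy": 0, "wz": 0, "jaw": 1}
    - {"tx": 3.5, "ty": -4.8, "tz": 0, "wx": 0, "wy": 0, "wz": 0, "jaw": 1}
    - {"tx": 3.0, "ty": -4.3, "tz": 0, "wx": 0, "wy": 0, "wz": 0, "jaw": 1}
    - {"tx": 0, "ty": 0, "tz": 0, "wx": 0, "wy": 0, "wz": -0.18, "jaw": 1}

```text
t: 26.25
tool_pos: [0.6246, 0.0856, 0.1654]
tool_rot: [-3.109, -0.449, -0.005]
contact_force: [-1.0, -0.6, -0.8]
opening: 0.0189
```

Emit:
send_rows:
  series:
    - {"tx": 0, "ty": 0, "tz": 0, "wx": 0, "wy": 0, "wz": -0.18, "jaw": 1}
    - {"tx": 0, "ty": 0, "tz": 0, "wx": 0, "wy": 0, "wz": -0.18, "jaw": 1}
    - {"tx": 0, "ty": 0, "tz": 0, "wx": 0, "wy": 0, "wz": -0.18, "jaw": 1}
    - {"tx": 0, "ty": 0, "tz": 0, "wx": 0, "wy": 0, "wz": -0.18, "jaw": 1}
    - {"tx": 0, "ty": 0, "tz": 0, "wx": 0, "wy": 0, "wz": -0.18, "jaw": 1}

```text
t: 26.88
tool_pos: [0.6238, 0.0873, 0.1625]
tool_rot: [-2.576, -1.797, 0.001]
contact_force: [-0.4, -0.4, 0.1]
opening: 0.0188
```

```bash
python3 g.py .629 .09 .10 0
```

```text
t26.88 tcp [0.6238 0.0873 0.1625] xdir yaw 1.218 ydir -0.352 tilt 0.0010 open 0.0188 F [-0.3847 -0.3532  0.1107] q [0.0209 0.1244 1.6728 0.0003 1.3453 0.3732]
shift cm [0.43 0.4  6.24] turn [-0.001 -0.    -0.352]
```

Emit:
send_rows:
  series:
    - {"tx": 0.4, "ty": 0.4, "tz": 1, "wx": 0, "wy": 0, "wz": -0.18, "jaw": 1}
    - {"tx": 0, "ty": 0, "tz": 2, "wx": 0, "wy": 0, "wz": -0.172, "jaw": 1}
    - {"tx": 0, "ty": 0, "tz": 0, "wx": 0, "wy": 0, "wz": 0, "jaw": 1}
    - {"tx": 0, "ty": 0, "tz": 0, "wx": 0, "wy": 0, "wz": 0, "jaw": 1}

```text
t: 27.38
tool_pos: [0.6289, 0.0898, 0.1315]
tool_rot: [-2.212, -2.229, 0.001]
contact_force: [-0.0, 0.1, 0.4]
opening: 0.019
```

```bash
python3 g.py .629 .09 .05 0; python3 -c "
from h import *
im,c=snap('w14')"
```

```text
t27.38 tcp [0.6289 0.0898 0.1315] xdir yaw 1.578 ydir 0.007 tilt 0.0015 open 0.0190 F [-0.032   0.1235  0.4425] q [0.0246 0.1666 1.6806 0.0004 1.2958 0.0172]
shift cm [0.02 0.02 8.15] turn [-0.001 -0.     0.007]
```

View pics/w14.png

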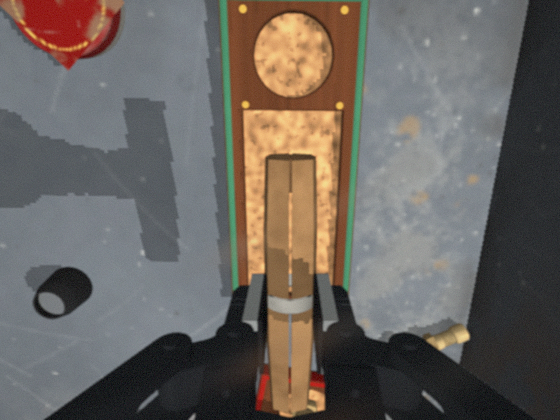

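```bash
python3 -c "
from h import *
w=ld('w14');print(onz(w,(245,110),.010),onz(w,(341,110),.01),onz(w,(292.5,54),.006))"
```

```text
[0.5976 0.161  0.01  ] [0.6607 0.1616 0.01  ] [0.6285 0.1954 0.006 ]
```

Emit:
send_rows:
  series:
    - {"tx": 0, "ty": 0, "tz": 4, "wx": 0, "wy": 0, "wz": 0.007, "jaw": 1}
    - {"tx": 0, "ty": 0, "tz": 3.5, "wx": 0, "wy": 0, "wz": 0, "jaw": 1}
    - {"tx": 0, "ty": 0, "tz": 0, "wx": 0, "wy": 0, "wz": 0, "jaw": 1}

```text
t: 27.8
tool_pos: [0.6313, 0.0899, 0.0589]
tool_rot: [2.224, 2.215, 0.006]
contact_force: [0.0, -0.7, -0.5]
opening: 0.0193
```

```bash
python3 g.py .629 .09 .029 0
```

```text
t27.80 tcp [0.6313 0.0899 0.0589] xdir yaw 1.567 ydir -0.004 tilt 0.0049 open 0.0193 F [ 0.0355 -0.71   -0.4592] q [0.0246 0.2519 1.715  0.0004 1.1698 0.0285]
shift cm [ 0.01 -0.25  2.99] turn [ 0.005 -0.    -0.004]
```

Emit:
send_rows:
  series:
    - {"tx": 0.1, "ty": -0.25, "tz": 1.8, "wx": 0.005, "wy": 0, "wz": 0, "jaw": 1}
    - {"tx": 0, "ty": 0, "tz": 1.0, "wx": 0, "wy": 0, "wz": 0, "jaw": 1}
    - {"tx": 0, "ty": 0, "tz": 0.2, "wx": 0, "wy": 0, "wz": 0, "jaw": 1}
    - {"tx": 0, "ty": 0, "tz": 0, "wx": 0, "wy": 0, "wz": 0, "jaw": 1}

```text
t: 28.3
tool_pos: [0.632, 0.0911, 0.032]
tool_rot: [2.224, 2.213, 0.008]
contact_force: [-0.9, 1.0, -0.6]
opening: 0.0192
```

```bash
python3 g.py .629 .091 .027 0
```

```text
t28.30 tcp [0.632  0.0911 0.032 ] xdir yaw 1.566 ydir -0.005 tilt 0.0069 open 0.0192 F [-0.9238  1.0329 -0.638 ] q [0.0265 0.2884 1.7222 0.0006 1.124  0.0314]
shift cm [-0.01 -0.31  0.5 ] turn [ 0.007 -0.001 -0.005]
```

Emit:
send_rows:
  series:
    - {"tx": 0, "ty": -0.3, "tz": 0.3, "wx": 0.007, "wy": 0, "wz": 0, "jaw": 1}
    - {"tx": 0, "ty": 0, "tz": 0.2, "wx": 0, "wy": 0, "wz": 0, "jaw": 1}
    - {"tx": 0, "ty": 0, "tz": 0.15, "wx": 0, "wy": 0, "wz": 0, "jaw": 1}
    - {"tx": 0, "ty": 0, "tz": 0, "wx": 0, "wy": 0, "wz": 0, "jaw": 1}

```text
t: 28.8
tool_pos: [0.6302, 0.0912, 0.0272]
tool_rot: [2.227, 2.215, 0.003]
contact_force: [0.6, 0.2, -0.3]
opening: 0.0185
```

```bash
python3 g.py .629 .091 .027 0
```

```text
t28.80 tcp [0.6302 0.0912 0.0272] xdir yaw 1.566 ydir -0.005 tilt 0.0025 open 0.0185 F [ 0.6118  0.1639 -0.2842] q [0.0266 0.2938 1.7249 0.0008 1.1205 0.0315]
shift cm [-0.02 -0.12  0.02] turn [ 0.002 -0.001 -0.005]
```

Emit:
send_rows:
  series:
    - {"tx": 0, "ty": 0, "tz": 0.1, "wx": 0, "wy": 0, "wz": 0, "jaw": 1}
    - {"tx": 0, "ty": 0, "tz": 0, "wx": 0, "wy": 0, "wz": 0, "jaw": 0.7}
    - {"tx": 0, "ty": 0, "tz": 0, "wx": 0, "wy": 0, "wz": 0, "jaw": 0.6}
    - {"tx": 0, "ty": 0, "tz": 0, "wx": 0, "wy": 0, "wz": 0, "jaw": 0.6}
    - {"tx": 0, "ty": 0, "tz": -3, "wx": 0, "wy": 0, "wz": 0, "jaw": 0.6}

```text
t: 29.42
tool_pos: [0.6276, 0.091, 0.0535]
tool_rot: [-2.225, -2.213, 0.004]
contact_force: [0.6, -0.3, 0.0]
opening: 0.0341
```

Emit:
send_rows:
  series:
    - {"tx": 0, "ty": 0, "tz": -5, "wx": 0, "wy": 0, "wz": 0, "jaw": 0.3}
    - {"tx": 0, "ty": 0, "tz": -5, "wx": 0, "wy": 0, "wz": 0, "jaw": 0.2}
    - {"tx": 0, "ty": 0, "tz": 0, "wx": 0, "wy": 0, "wz": 0, "jaw": 0.2}
    - {"tx": 0, "ty": 0, "tz": 0, "wx": 0, "wy": 0, "wz": 0, "jaw": 0.2}

```text
t: 29.92
tool_pos: [0.6285, 0.091, 0.1574]
tool_rot: [-2.226, -2.214, 0.002]
contact_force: [-0.7, 0.2, -0.1]
opening: 0.0681
```

```bash
python3 g.py .4543 .0225 .11 0; python3 -c "
from h import *
im,c=snap('w15')"
```

```text
t29.93 tcp [0.6285 0.091  0.1574] xdir yaw 1.565 ydir -0.005 tilt 0.0023 open 0.0681 F [-0.7293  0.2227 -0.1353] q [0.0263 0.1414 1.663  0.0008 1.3394 0.0315]
shift cm [ -6.94 -17.37   4.77] turn [-0.002 -0.001 -0.005]
```

View pics/w15.png

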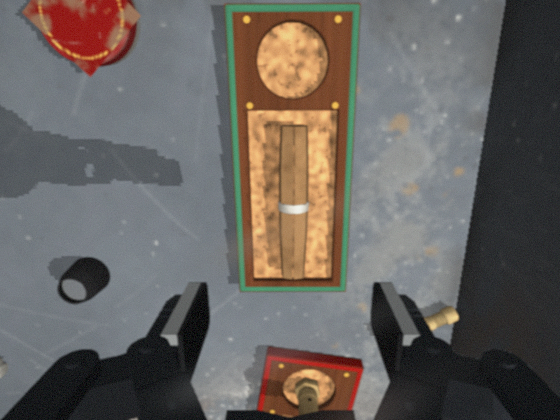

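```bash
python3 -c "
from h import *
w=ld('w15')
for p,z in [((293,125),.02),((293,278),.02),((294,208.5),.028),((292,110),.01),((292,278),.006),((292.5,60),.006)]: print(p,z,onz(w,p,z))
t=cv2.imread('pics/w15.png');crop(t,230,90,130,210,3,'w15a.png');crop(t,50,250,70,60,8,'w15b.png')"
```

```text
(293, 125) 0.02 [0.6296 0.1515 0.02  ]
(293, 278) 0.02 [0.6294 0.03   0.02  ]
(294, 208.5) 0.028 [0.6302 0.092  0.028 ]
(292, 110) 0.01 [0.629  0.1612 0.01  ]
(292, 278) 0.006 [0.6286 0.0225 0.006 ]
(292.5, 60) 0.006 [0.6294 0.1949 0.006 ]
```

View pics/w15a.png

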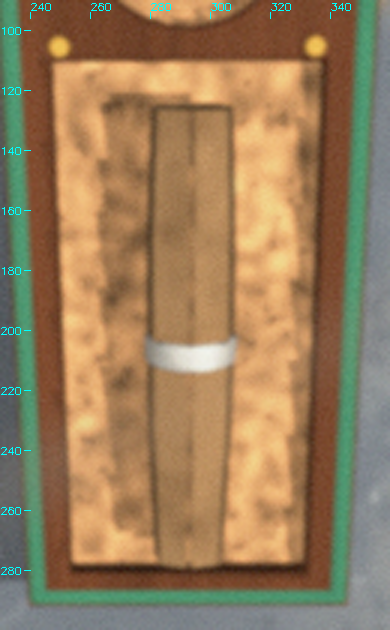

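View pics/w15b.png

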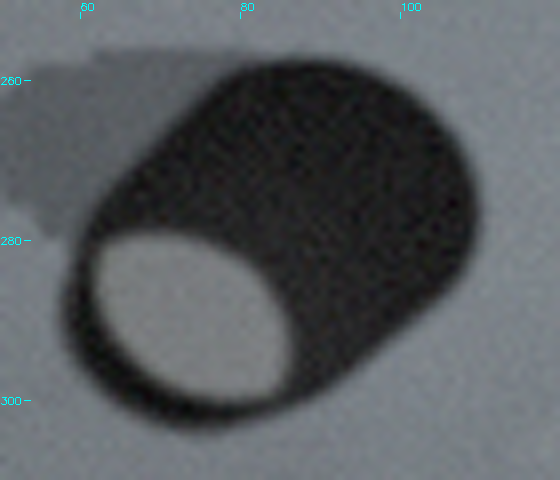

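Emit:
send_rows:
  series:
    - {"tx": -2, "ty": -4.9, "tz": 0.8, "wx": 0, "wy": 0, "wz": 0, "jaw": 0.1}
    - {"tx": -2, "ty": -4.9, "tz": 0.8, "wx": 0, "wy": 0, "wz": 0, "jaw": 0.1}
    - {"tx": -2, "ty": -4.9, "tz": 1, "wx": 0, "wy": 0, "wz": 0, "jaw": 0.1}
    - {"tx": -0.9, "ty": -2.0, "tz": 1.5, "wx": 0, "wy": 0, "wz": 0, "jaw": 0.1}
    - {"tx": 0, "ty": 0, "tz": 0, "wx": 0, "wy": 0, "wz": 0, "jaw": 0.1}

```text
t: 30.6
tool_pos: [0.4524, 0.0217, 0.1067]
tool_rot: [-2.218, -2.207, 0.015]
contact_force: [0.8, 0.8, -0.9]
opening: 0.077
```

Emit:
send_rows:
  series:
    - {"tx": 0, "ty": 0, "tz": 0, "wx": 0, "wy": 0, "wz": 0, "jaw": 0.1}
    - {"tx": 0, "ty": 0, "tz": 0, "wx": 0, "wy": 0, "wz": 0, "jaw": 0.1}

```text
t: 30.85
tool_pos: [0.4539, 0.0221, 0.107]
tool_rot: [-2.218, -2.208, 0.014]
contact_force: [0.2, 0.5, -0.6]
opening: 0.077
```

```bash
python3 g.py .4543 .0225 .021 0; python3 -c "
from h import *
im,c=snap('w16')"
```

```text
t30.85 tcp [0.4539 0.0221 0.107 ] xdir yaw 1.566 ydir -0.005 tilt 0.0151 open 0.0770 F [ 0.2236  0.4889 -0.5842] q [-0.1155 -0.235   2.1157  0.0002  1.2759 -0.1109]
shift cm [0.03 0.17 8.6 ] turn [-0.015 -0.002 -0.005]
```

View pics/w16.png

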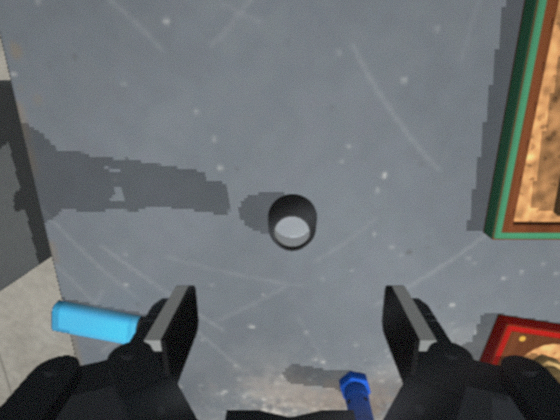

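```bash
python3 -c "
from h import *
w=ld('w16');print(onz(w,(292.5,230),.028),onz(w,(292.5,214),.004))"
```

```text
[0.4533 0.0255 0.028 ] [0.4531 0.0278 0.004 ]
```

Emit:
send_rows:
  series:
    - {"tx": 0.05, "ty": 0.1, "tz": 3.5, "wx": -0.015, "wy": 0, "wz": -0.005, "jaw": 0.1}
    - {"tx": 0, "ty": -0.2, "tz": 3.5, "wx": 0, "wy": 0, "wz": 0, "jaw": 0.1}
    - {"tx": 0, "ty": 0, "tz": 0, "wx": 0, "wy": 0, "wz": 0, "jaw": 0.2}
    - {"tx": 0, "ty": 0, "tz": 0, "wx": 0, "wy": 0, "wz": 0, "jaw": 0.2}

```text
t: 31.4
tool_pos: [0.4586, 0.0232, 0.0402]
tool_rot: [2.215, 2.22, 0.011]
contact_force: [0.1, 0.4, 1.1]
opening: 0.0685
```

```bash
python3 g.py .4543 .0230 .021 0
```

```text
t31.40 tcp [0.4586 0.0232 0.0402] xdir yaw 1.573 ydir 0.002 tilt 0.0090 open 0.0685 F [0.1261 0.3682 1.0781] q [-0.1131 -0.1328  2.1546  0.0024  1.111  -0.1166]
shift cm [-0.02 -0.45  1.91] turn [ 0.009 -0.001  0.002]
```

Emit:
send_rows:
  series:
    - {"tx": 0.1, "ty": -0.45, "tz": 1.2, "wx": 0.009, "wy": 0, "wz": 0, "jaw": 0.2}
    - {"tx": 0, "ty": -0.1, "tz": 0.8, "wx": 0, "wy": 0, "wz": 0, "jaw": 0.2}
    - {"tx": 0, "ty": 0, "tz": 0.2, "wx": 0, "wy": 0, "wz": 0, "jaw": 0.2}
    - {"tx": 0, "ty": 0, "tz": 0, "wx": 0, "wy": 0, "wz": 0, "jaw": 0.2}

```text
t: 31.9
tool_pos: [0.4555, 0.0241, 0.0198]
tool_rot: [2.216, 2.222, 0.006]
contact_force: [-0.5, 0.3, -0.1]
opening: 0.0685
```

```bash
python3 g.py .4543 .0240 .021 0; python3 -c "
from h import *
im,c=snap('w17')"
```

```text
t31.90 tcp [0.4555 0.0241 0.0198] xdir yaw 1.573 ydir 0.003 tilt 0.0048 open 0.0685 F [-0.5208  0.3016 -0.0552] q [-0.1112 -0.0997  2.1656  0.0011  1.071  -0.1144]
shift cm [-0.01 -0.12 -0.12] turn [ 0.005 -0.     0.003]
```

View pics/w17.png

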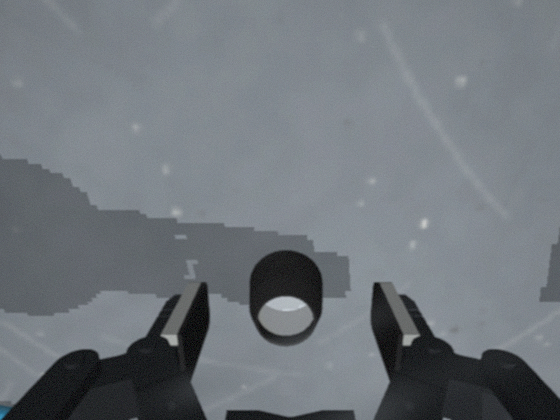

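Emit:
send_rows:
  series:
    - {"tx": 0, "ty": -0.12, "tz": -0.1, "wx": 0.005, "wy": 0, "wz": 0, "jaw": 0.3}
    - {"tx": 0, "ty": 0, "tz": 0, "wx": 0, "wy": 0, "wz": 0, "jaw": 1}
    - {"tx": 0, "ty": 0, "tz": 0, "wx": 0, "wy": 0, "wz": 0, "jaw": 1}
    - {"tx": 0, "ty": 0, "tz": 0, "wx": 0, "wy": 0, "wz": 0, "jaw": 1}
  squeeze: 35

```text
t: 32.45
tool_pos: [0.455, 0.0239, 0.0219]
tool_rot: [2.218, 2.224, 0.002]
contact_force: [0.2, -0.8, -0.4]
opening: 0.029
```

```bash
python3 g.py .629 .193 .12 0
```

```text
t32.45 tcp [0.455  0.0239 0.0219] xdir yaw 1.573 ydir 0.003 tilt 0.0012 open 0.0290 F [ 0.1795 -0.7835 -0.3529] q [-0.1113 -0.1026  2.1639  0.0005  1.0792 -0.1141]
shift cm [16.86 17.45 -9.78] turn [ 0.001 -0.     0.003]
```

Emit:
send_rows:
  series:
    - {"tx": 0, "ty": 0, "tz": -4, "wx": 0, "wy": 0, "wz": 0, "jaw": 1}
    - {"tx": 0.5, "ty": 0.5, "tz": -5, "wx": 0, "wy": 0, "wz": 0, "jaw": 1}
    - {"tx": 4, "ty": 4.2, "tz": -1.5, "wx": 0, "wy": 0, "wz": 0, "jaw": 1}
    - {"tx": 4, "ty": 4.2, "tz": 0, "wx": 0, "wy": 0, "wz": 0, "jaw": 1}
    - {"tx": 4, "ty": 4.2, "tz": 0, "wx": 0, "wy": 0, "wz": 0, "jaw": 1}

```text
t: 33.08
tool_pos: [0.5876, 0.1505, 0.1311]
tool_rot: [2.223, 2.217, 0.005]
contact_force: [-0.7, -0.8, 0.6]
opening: 0.0291
```

Emit:
send_rows:
  series:
    - {"tx": 4, "ty": 4.0, "tz": 0, "wx": 0, "wy": 0, "wz": 0, "jaw": 1}
    - {"tx": 0, "ty": 0, "tz": 0, "wx": 0, "wy": 0, "wz": 0, "jaw": 1}
    - {"tx": 0, "ty": 0, "tz": 0, "wx": 0, "wy": 0, "wz": 0, "jaw": 1}

```text
t: 33.45
tool_pos: [0.6303, 0.1942, 0.1294]
tool_rot: [2.22, 2.221, 0.003]
contact_force: [0.0, -0.7, -0.2]
opening: 0.029
```

```bash
python3 g.py .629 .193 .06 0; python3 -c "
from h import *
im,c=snap('w18')"
```

```text
t33.45 tcp [0.6303 0.1942 0.1294] xdir yaw 1.571 ydir 0.000 tilt 0.0022 open 0.0290 F [ 0.0358 -0.6615 -0.1904] q [ 0.1862  0.22    1.6231 -0.0001  1.2963  0.1857]
shift cm [-0.12 -0.14  6.94] turn [ 0.002 -0.     0.   ]
```

View pics/w18.png

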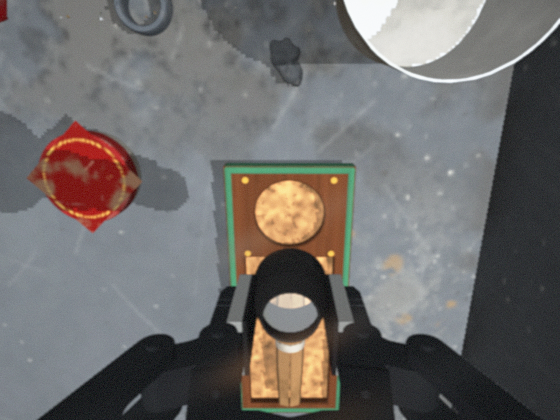

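```bash
python3 -c "
from h import *
w=ld('w18');print(onz(w,(290,211),.006))"
```

```text
[0.6296 0.1952 0.006 ]
```

Emit:
send_rows:
  series:
    - {"tx": -0.05, "ty": -0.1, "tz": 3.5, "wx": 0, "wy": 0, "wz": 0, "jaw": 1}
    - {"tx": 0, "ty": 0, "tz": 3, "wx": 0, "wy": 0, "wz": 0, "jaw": 1}
    - {"tx": 0, "ty": 0, "tz": 0, "wx": 0, "wy": 0, "wz": 0, "jaw": 1}

```text
t: 33.88
tool_pos: [0.6279, 0.1908, 0.065]
tool_rot: [2.223, 2.216, 0.005]
contact_force: [-0.4, 0.4, -0.5]
opening: 0.0287
```

```bash
python3 g.py .629 .194 .028 0
```

```text
t33.88 tcp [0.6279 0.1908 0.065 ] xdir yaw 1.568 ydir -0.003 tilt 0.0043 open 0.0287 F [-0.4228  0.4022 -0.5211] q [ 0.1818  0.2835  1.665  -0.0002  1.1887  0.1849]
shift cm [0.32 0.09 3.7 ] turn [ 0.004 -0.001 -0.003]
```

Emit:
send_rows:
  series:
    - {"tx": 0.35, "ty": 0.1, "tz": 2.0, "wx": 0.004, "wy": 0, "wz": 0, "jaw": 1}
    - {"tx": 0, "ty": 0, "tz": 1.4, "wx": 0, "wy": 0, "wz": 0, "jaw": 1}
    - {"tx": 0, "ty": 0, "tz": 0.3, "wx": 0, "wy": 0, "wz": 0, "jaw": 1}
    - {"tx": 0, "ty": 0, "tz": 0, "wx": 0, "wy": 0, "wz": 0, "jaw": 1}

```text
t: 34.38
tool_pos: [0.6305, 0.194, 0.0292]
tool_rot: [2.225, 2.215, 0.007]
contact_force: [-0.7, 0.0, -0.4]
opening: 0.029
```

```bash
python3 g.py .629 .194 .028 0
```

```text
t34.38 tcp [0.6305 0.194  0.0292] xdir yaw 1.567 ydir -0.004 tilt 0.0049 open 0.0290 F [-0.7245  0.0394 -0.4307] q [0.1855 0.3363 1.6674 0.0006 1.1329 0.1895]
shift cm [ 0.   -0.15  0.12] turn [ 0.005 -0.001 -0.004]
```

Emit:
send_rows:
  series:
    - {"tx": 0, "ty": -0.15, "tz": 0.12, "wx": 0.005, "wy": 0, "wz": 0, "jaw": 1}
    - {"tx": 0, "ty": 0, "tz": 0.1, "wx": 0, "wy": 0, "wz": 0, "jaw": 1}
    - {"tx": 0, "ty": 0, "tz": 0, "wx": 0, "wy": 0, "wz": 0, "jaw": 1}

```text
t: 34.75
tool_pos: [0.63, 0.1943, 0.0285]
tool_rot: [-2.226, -2.217, -0.004]
contact_force: [0.1, -0.2, -0.2]
opening: 0.0293
```

```bash
python3 g.py .629 .194 .0275 0
```

```text
t34.75 tcp [0.63   0.1943 0.0285] xdir yaw 1.567 ydir -0.004 tilt 0.0027 open 0.0293 F [ 0.0734 -0.155  -0.2109] q [0.1858 0.338  1.6669 0.0018 1.1346 0.189 ]
shift cm [-0.03 -0.1   0.1 ] turn [ 0.002 -0.002 -0.004]
```

Emit:
send_rows:
  series:
    - {"tx": 0, "ty": -0.1, "tz": 0.12, "wx": 0, "wy": 0, "wz": 0, "jaw": 1}
    - {"tx": 0, "ty": 0, "tz": 0, "wx": 0, "wy": 0, "wz": 0, "jaw": 0.65}
    - {"tx": 0, "ty": 0, "tz": 0, "wx": 0, "wy": 0, "wz": 0, "jaw": 0.45}
    - {"tx": 0, "ty": 0, "tz": 0, "wx": 0, "wy": 0, "wz": 0, "jaw": 0.35}
    - {"tx": 0, "ty": 0, "tz": 0, "wx": 0, "wy": 0, "wz": 0, "jaw": 0.35}

```text
t: 35.38
tool_pos: [0.6293, 0.1944, 0.0277]
tool_rot: [2.225, 2.217, 0.006]
contact_force: [-0.5, -0.2, 0.4]
opening: 0.0552
```

Emit:
send_rows:
  series:
    - {"tx": 0, "ty": 0, "tz": -4, "wx": 0, "wy": 0, "wz": 0, "jaw": 0.3}
    - {"tx": 0, "ty": 0, "tz": -5, "wx": 0, "wy": 0, "wz": 0, "jaw": 0.2}
    - {"tx": 0, "ty": 0, "tz": -5, "wx": 0, "wy": 0, "wz": 0, "jaw": 0.1}
    - {"tx": 0, "ty": 0, "tz": 0, "wx": 0, "wy": 0, "wz": 0, "jaw": 0}
    - {"tx": 0, "ty": 0, "tz": 0, "wx": 0, "wy": 0, "wz": 0, "jaw": 0}

```text
t: 36.0
tool_pos: [0.6276, 0.1938, 0.1696]
tool_rot: [-2.225, -2.216, -0.0]
contact_force: [0.0, -0.1, 0.1]
opening: 0.0852
```

```bash
python3 -c "
from h import *
st();im,c=snap('w19')"
```

```text
t36.00 tcp [0.6276 0.1938 0.1696] xdir yaw 1.567 ydir -0.004 tilt 0.0019 open 0.0852 F [ 0.0078 -0.0793  0.1009] q [0.1857 0.1789 1.5997 0.0017 1.364  0.1894]
```

View pics/w19.png

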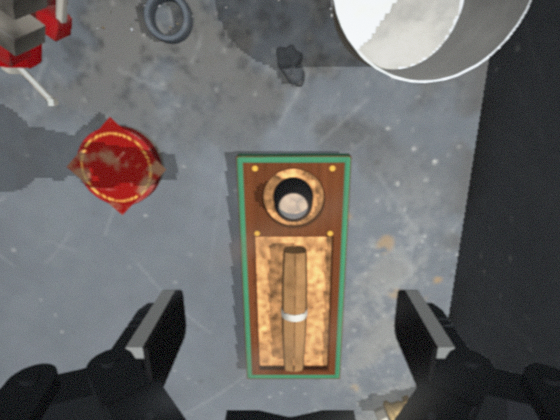

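Emit:
send_rows:
  series:
    - {"tx": 0, "ty": 0, "tz": -5.5, "wx": 0, "wy": 0, "wz": 0, "jaw": 0}
    - {"tx": -3, "ty": -1, "tz": -5, "wx": 0, "wy": 0, "wz": 0, "jaw": 0}
    - {"tx": -5.5, "ty": -1, "tz": -2, "wx": 0, "wy": 0, "wz": 0, "jaw": 0}
    - {"tx": -5.5, "ty": -1, "tz": -2, "wx": 0, "wy": 0, "wz": 0, "jaw": 0}
    - {"tx": -5.5, "ty": -1, "tz": 0, "wx": 0, "wy": 0, "wz": 0, "jaw": 0}

```text
t: 36.67
tool_pos: [0.5845, -0.0033, 0.3089]
tool_rot: [-2.21, -2.218, 0.02]
contact_force: [0.6, -0.6, 0.7]
opening: 0.0853
```

Emit:
send_rows:
  series:
    - {"tx": -5.5, "ty": 0, "tz": 0, "wx": 0, "wy": 0, "wz": 0, "jaw": 0}
    - {"tx": -4, "ty": 0, "tz": 0, "wx": 0, "wy": 0, "wz": 0, "jaw": 0}
    - {"tx": 0, "ty": 0, "tz": 0, "wx": 0, "wy": 0, "wz": 0, "jaw": 0}
    - {"tx": 0, "ty": 0, "tz": 0, "wx": 0, "wy": 0, "wz": 0, "jaw": 0}

```text
t: 37.17
tool_pos: [0.5819, -0.1038, 0.3019]
tool_rot: [-2.209, -2.205, 0.027]
contact_force: [-1.0, 0.9, -0.7]
opening: 0.0852
```

```bash
python3 -c "
from h import *
st();im,c=snap('w20')
for n in ('scene','top'): cv2.imwrite(f'pics/{n}1.png',ctrl.get_image(n)[:,:,::-1])"
```

```text
t37.17 tcp [ 0.5819 -0.1038  0.3019] xdir yaw 1.569 ydir -0.002 tilt 0.0266 open 0.0852 F [-0.9839  0.8541 -0.6958] q [-0.2996 -0.039   1.6066 -0.0062  1.5998 -0.2978]
```

View pics/w20.png

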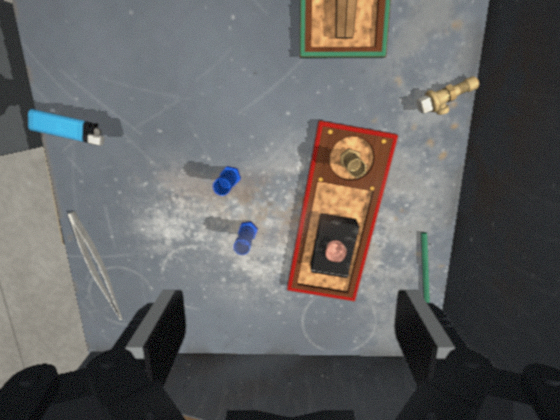

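View pics/scene1.png

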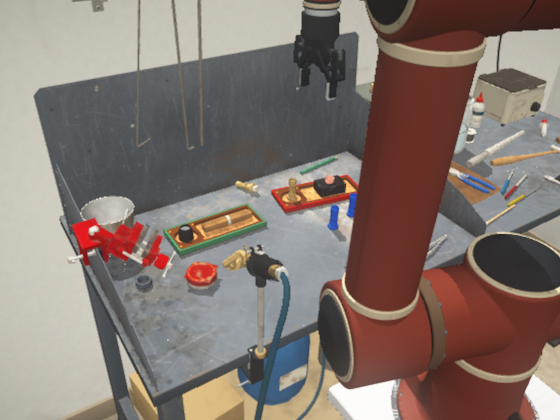

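View pics/top1.png

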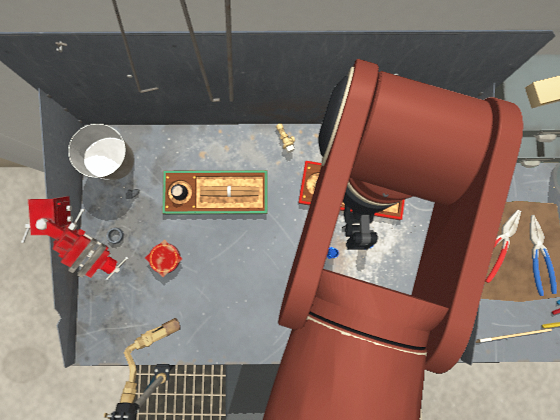

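```bash
python3 -c "
from h import *
t=cv2.imread('pics/w20.png');crop(t,280,110,130,200,3,'w20a.png')
t=cv2.imread('pics/w19.png');crop(t,230,140,130,120,5,'w19a.png')"
```

```text
(no output)
```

View pics/w20a.png

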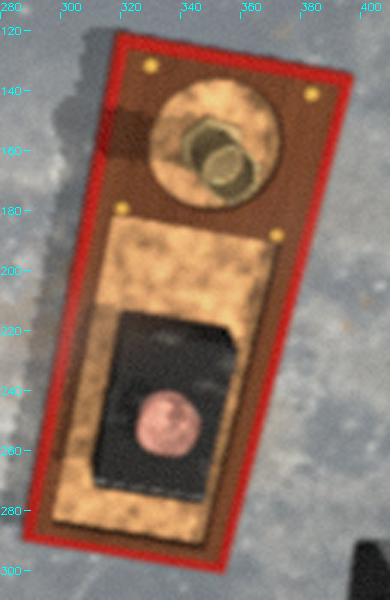

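View pics/w19a.png

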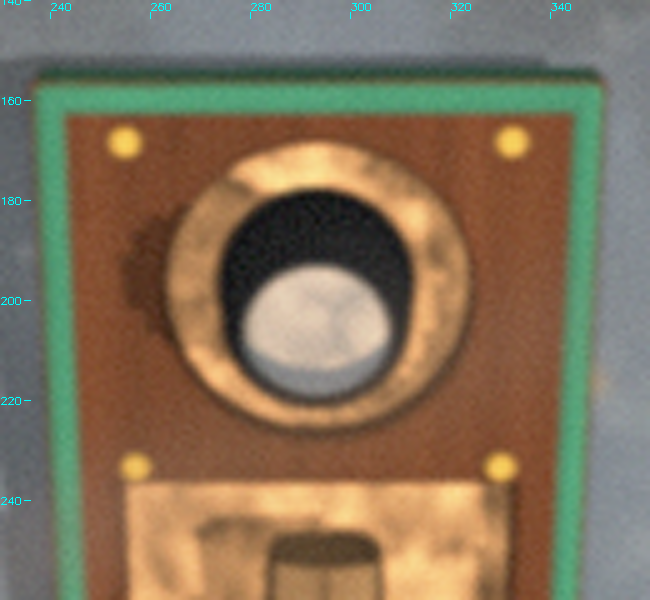

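```bash
python3 -c "
from h import *
w=ld('w20');s,c=np.sin(-.1655),np.cos(-.1655);R=np.array([[c,-s],[s,c]])
C=np.mean([onz(w,(280+a/3,110+b/3),.013)[:2] for a,b in [(118,35),(353,76),(222,572),(26,538)]],0);print('board c',C)
L=lambda a,b,z:R.T@(onz(w,(280+a/3,110+b/3),z)[:2]-C)
ch=np.mean([L(a,b,.033) for a,b in [(120,318),(228,335),(203,500),(95,478)]],0)
print('char',ch,'bezel',L(168,423,.045)-ch,'nozfoot',L(212,147,.012),'noztop',L(226,164,.062),'well',L(215,143,.009))
w=ld('w19');print('well',onz(w,(230+318/5,140+287/5),.009),'loupe lens',onz(w,(230+316/5,140+328/5),.034),'foot',onz(w,(230+315/5,140+275/5),.008))
"
```

```text
board c [ 0.6314 -0.1654]
char [-0.0017 -0.029 ] bezel [0.0016 0.0001] nozfoot [-0.001  0.072] noztop [-0.0034  0.0748] well [0.0003 0.0732]
well [0.6294 0.1945 0.009 ] loupe lens [0.6289 0.1952 0.034 ] foot [0.6289 0.1963 0.008 ]
```

All measured offsets are well inside their tolerances, and the robot touches nothing, so I'm handing the job in.

```bash
python3 -c "
from station import ctrl
print(ctrl.get_obs()['t']);print(ctrl.finish_job())"
```

```text
37.325
the job is handed in; nothing more can be done
None
```

Both kits are made up and I handed the job in at 37.3 s of the 112 s allowed. The system gives no verdict, so these are my own last camera measurements.

| Item | Measured | Allowed |
|---|---|---|
| Charcoal in red board (x, y) | (-2, -29) mm | x ±13, y -66 to +8 mm |
| Bezel from charcoal centre (x, y) | (2, 0) mm | x ±14, y ±20 mm |
| Burner head in red board, foot (x, y) | (-1, 72) mm | x ±16, y 57 to 89 mm |
| Clamp from centre of its bay | about 1 mm | x ±25, y ±14 mm |
| Loupe from centre of its well | 1–2 mm | ±12 mm |

- **Standing and lying:** The charcoal and clamp lay flat on their bay floors, and the bezel, burner head and loupe stood upright. I judged this from the pictures. I measured the heights of things only before moving them.
- **Left alone:** The tin, the valve and the two blue look-alikes (seen at 357,203 and 412,190 in the wrist picture) were never touched and appear where they were. I didn't re-measure them.
- **Disagreements:** The top and wrist cameras differed by up to about 4 mm in position. Two-view heights of a few points, mainly board corners, read up to 22 mm too high. For those I took the stated heights and averaged positions from both views.
- **Not confirmed from above:** At the end the arm hid most of the red board from the top camera, so its final check rests on the wrist and scene views.

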